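# Load and stir a pot of chestnuts, cover it and start the timer

### The job

Take the lid off the pot and lay it on the cork mat, then put every chestnut from the chopping board (or wherever one has rolled) into the pot. With the wooden spoon held low in the pot, stir the chestnuts round the whole pot in three full circles well away from its middle, stand the spoon back in its crock and seat the lid squarely on the pot again; finally press the timer's plunger fully down to its stop, hold it there a moment and let it spring back. Leave the mill, shaker, mug and jar where they are.

Things in the scene. Friction and masses are not known exactly. Their poses are not given: they have to be found in the camera images.
- pot: round steel pot, fixed on the hob: 196 mm outside diameter at the rim (wall 5 mm, inside radius 91-93 mm), 90 mm high, inner floor 6 mm above its origin; loop handles at its own +y and -y reach 126 mm from the axis, 72 mm up. Origin: centre of its underside, z up
- lid: flat steel lid, at the start on the pot: disc 210 mm across, 6 mm thick, over a 6 mm deep, 162 mm wide step that drops inside the pot's rim (12 mm play); black knob, 38 mm diameter, 22 to 42 mm above the origin, on an 18 mm neck. Origin: centre of the step's underside, z up along the knob; seated, it is 84 mm above the pot's origin. About 350 g
- mat: round cork mat lying on the worktop, fixed, 220 mm diameter, 6 mm thick: the lid's resting place. Origin: centre of its underside
- board: wooden chopping board, fixed, 200 (x) by 190 (y) mm, 12 mm thick, the loose chestnuts start on it. Origin: centre of its underside
- crock: white ceramic spoon crock, fixed, open cylinder 100 mm high, outer diameter 82 mm, inner radius 34-36 mm, inner floor 6 mm above its origin. Origin: centre of its underside
- spoon: flat-edged wooden stirring spoon standing in the crock, 220 mm long, about 70 g: paddle 36 mm (y) by 16 mm (x) over the lowest 50 mm, then (past a short taper) a round handle 14 mm thick up to the top. Origin: middle of the paddle's flat end (the lower end), z up along the handle. It stands upright or leans on the crock's rim
- spoon_top (a point): top end of the spoon's handle, 220 mm from its origin
- timer_plunger (a joint): travel of the kitchen timer's spring plunger: 0 = up, 0.012 m = fully down at its stop; needs about 1 N to start and 4.5 N fully down, springs back by itself
- timer_top (a point): centre of the top face of the timer's plunger: a steel disc 44 mm across, 52 mm above the worktop when up, in a low round white timer 72 mm across and 34 mm high, fixed. Moves down with the plunger
- nut1: chestnut, a squat brown round lump 31 mm across (widest 11 mm up) and 22 mm high, flat underside 20 mm across; rigid, glossy and slippery, 16 g; origin: centre of its underside, z up as it starts; starts on the board (may be absent)
- nut2: chestnut, a squat brown round lump 31 mm across (widest 11 mm up) and 22 mm high, flat underside 20 mm across; rigid, glossy and slippery, 16 g; origin: centre of its underside, z up as it starts; starts on the board (may be absent)
- nut3: chestnut, a squat brown round lump 31 mm across (widest 11 mm up) and 22 mm high, flat underside 20 mm across; rigid, glossy and slippery, 16 g; origin: centre of its underside, z up as it starts; starts on the board (may be absent)
- nut4: chestnut, a squat brown round lump 31 mm across (widest 11 mm up) and 22 mm high, flat underside 20 mm across; rigid, glossy and slippery, 16 g; origin: centre of its underside, z up as it starts; starts on the board (may be absent)
- nut5: chestnut, a squat brown round lump 31 mm across (widest 11 mm up) and 22 mm high, flat underside 20 mm across; rigid, glossy and slippery, 16 g; origin: centre of its underside, z up as it starts; starts on the board (may be absent)
- potnut1: chestnut, a squat brown round lump 31 mm across (widest 11 mm up) and 22 mm high, flat underside 20 mm across; rigid, glossy and slippery, 16 g; origin: centre of its underside, z up as it starts; starts in the pot
- potnut2: chestnut, a squat brown round lump 31 mm across (widest 11 mm up) and 22 mm high, flat underside 20 mm across; rigid, glossy and slippery, 16 g; origin: centre of its underside, z up as it starts; starts in the pot
- potnut3: chestnut, a squat brown round lump 31 mm across (widest 11 mm up) and 22 mm high, flat underside 20 mm across; rigid, glossy and slippery, 16 g; origin: centre of its underside, z up as it starts; starts in the pot
- potnut4: chestnut, a squat brown round lump 31 mm across (widest 11 mm up) and 22 mm high, flat underside 20 mm across; rigid, glossy and slippery, 16 g; origin: centre of its underside, z up as it starts; starts in the pot
- mill: wooden pepper mill, 160 mm high, 52 mm diameter, stands behind the pot; leave alone. Origin: centre of its underside
- shaker: white salt shaker, 71 mm high, 42 mm diameter, stands behind the pot; leave alone. Origin: centre of its underside
- mug: white mug, 90 mm high, 80 mm diameter, at one side; leave alone. Origin: centre of its underside
- jar: clear storage jar, 110 mm high, 72 mm diameter, at one side; leave alone. Origin: centre of its underside
Not all that is in view belongs to the job. Several things have the shape of the spoon; the one meant has the colours described above.

How it is judged:
On the way, in this order (a step that is already met when the one before it is completed fails the run):
1. the lid lies flat on the cork mat (horizontal distance between lid and mat below 0.06 m and z of lid in the frame of mat below 0.02 m and angle between lid's own z axis and vertical below 0.1 rad), for 0.2 s.
2. every chestnut lies in the pot (horizontal distance between each of nut1, nut2, nut3, nut4, nut5, potnut1, potnut2, potnut3, potnut4 and pot below 0.093 m and z of nut1 in the frame of pot between 0 and 0.075 m and z of nut2 in the frame of pot between 0 and 0.075 m and z of nut3 in the frame of pot between 0 and 0.075 m and z of nut4 in the frame of pot between 0 and 0.075 m and z of nut5 in the frame of pot between 0 and 0.075 m and z of potnut1 in the frame of pot between 0 and 0.075 m and z of potnut2 in the frame of pot between 0 and 0.075 m and z of potnut3 in the frame of pot between 0 and 0.075 m and z of potnut4 in the frame of pot between 0 and 0.075 m), for 0.2 s.
3. the spoon's end, low in the pot, passes the pot's +x side (z of spoon in the frame of pot below 0.03 m and horizontal distance between spoon and pot below 0.093 m and x of spoon in the frame of pot above 0.02 m), for 0.02 s.
4. the spoon's end, low in the pot, passes the pot's -x side (z of spoon in the frame of pot below 0.03 m and horizontal distance between spoon and pot below 0.093 m and x of spoon in the frame of pot below -0.02 m), for 0.02 s.
5. the spoon's end, low in the pot, passes the pot's +y side (z of spoon in the frame of pot below 0.03 m and horizontal distance between spoon and pot below 0.093 m and y of spoon in the frame of pot above 0.02 m and x of spoon in the frame of pot above -0.02 m), for 0.02 s.
6. the spoon's end, low in the pot, passes the pot's -y side, at least two of the chestnuts that were in the pot having shifted (z of spoon in the frame of pot below 0.03 m and horizontal distance between spoon and pot below 0.093 m and y of spoon in the frame of pot below -0.02 m and (distance of each of potnut1, potnut2 from where it was at the start of the episode above 0.015 m or distance of each of potnut1, potnut3 from where it was at the start of the episode above 0.015 m or distance of each of potnut1, potnut4 from where it was at the start of the episode above 0.015 m or distance of each of potnut2, potnut3 from where it was at the start of the episode above 0.015 m or distance of each of potnut2, potnut4 from where it was at the start of the episode above 0.015 m or distance of each of potnut3, potnut4 from where it was at the start of the episode above 0.015 m) and x of spoon in the frame of pot below 0.02 m), for 0.02 s.
7. the spoon's end, low in the pot, passes the pot's +x side (all of step 3), for 0.02 s.
8. the spoon stands in its crock and the lid is seated on the pot (horizontal distance between spoon and crock below 0.035 m and z of spoon in the frame of crock below 0.03 m and angle between spoon's own z axis and vertical below 0.5 rad and horizontal distance between lid and pot below 0.016 m and z of lid in the frame of pot between 0.078 and 0.089 m and angle between lid's own z axis and vertical below 0.06 rad), for 0.2 s.
9. the timer's plunger is down at its stop (value of joint timer_plunger above 0.0105 m), for 0.1 s.
At the end, for the whole second after the job is handed in: All chestnuts are in the pot; the lid is seated on it (within 16 mm of centred, its step inside the rim, level within 0.06 rad); the spoon stands in its crock, paddle down (within 0.5 rad of upright, paddle end within 30 mm of the crock's underside); the timer's plunger is up again; all at rest (all of step 2 and all of step 8 and value of joint timer_plunger below 0.003 m and linear speed of lid below 0.02 m/s and linear speed of spoon below 0.05 m/s); the robot touches nothing.
It fails at once if the mill, shaker, mug or jar is moved by more than 40 mm (distance of any of mill, shaker, mug, jar from where it was at the start of the episode above 0.04 m).
Of nut1, nut2, nut3, nut4, nut5 only 2 to 5 are there at a start; the rules pass over those that are not, and their reading is None.
At some moment in a run one of nut1, nut2, nut3, nut4, nut5, lid may be knocked a few centimetres aside while the robot is not near it.
It also fails if it takes over 210 s, if anything falls off the work surface, if the arm or the gripper's body presses on something with over 40 N, if the wrist force passes 120 N, or if a joint passes its speed limit or range.

### The arm

A 7-joint arm with a two-finger parallel gripper is mounted at the origin on the work surface. World frame = base frame: x ahead of the robot, y to its left, z up, the work surface at z = 0. Lengths are in m, angles in rad, forces in N, time in s.
With the tool pointing down it reaches from about 0.35 to 0.9 m from the base axis. Payload 8.1 kg.
Tool frame: the origin (TCP) lies midway between the tips of the shut fingers; the grasp point (between the pads) lies 19 mm behind it; z points along the fingers, y is the line along which they close (so a half turn about z gives the same grasp; the last joint's range is limited). The gripper opens to 92 mm and grips with 3 to 60 N. Pads are 19 mm wide; open, the fingers measure 130 mm over their backs; the gripper's body (75 mm by 190 mm) begins 47 mm behind the grasp point.
Start: joints at [1.191, 0.434, 0.025, 1.573, -0.012, 1.134, -0.075], TCP at [0.171, -0.601, 0.227] pointing down, gripper open.
Joint ranges: [-2.62, 2.62], [-0.44, 2.09], [-1.27, 1.32], [0.08, 2.57], [-1.32, 4.46], [0.12, 2], [-2.74, 2.74]. Speed limits (rad/s): [2.22, 2.22, 3.01, 3.01, 3.14, 3.14, 3.14].

### API

Orientations are given as a rotation vector (axis times angle).
In Python, from cell import observe, cams, job gives the robot as it stands. The module is installed in compiled form; this text tells all that it offers.
- The arm moves only by the tool step_arm, never from a script. Its argument "steps" is a list of rows, each a list of 6 numbers: the shift along the world's x, y, z in mm, then the turn, a rotation vector about the world's x, y, z in rad. In form: [[dx, dy, dz, rx, ry, rz], ...]. A call has 1 to 20 rows; each row shifts and turns the commanded pose from where the row before left it; what a row does not reach is not made up. A row lasts 1/12 s, in which the tool goes at most 41.7 mm and 7.16 degrees, less where a joint would pass 70% of its speed; a pose out of reach is approached as far as the arm can. A call with a gripper value outside its range is refused whole. "gripper" is the opening, from 0 (shut) to 1 (fully open), set as the call begins (left out, the last holds). The fingers move at their own pace and stop on an object; "force" is the grip in N (left out, the last holds). Time passes only in rows, so rows that do not move let the fingers close. It gives the time, the measured TCP pose, the force, the opening and the grip force at its end, in the units of the state.
- observe(): the state, without advancing time (a new reading comes with each control period).
- cams.get_image(name): name is "side" or "top"; returns the picture (384x512x3 uint8, red, green, blue); there is no depth.
- cams.get_calibration(name): a dict with "fov_y" (degrees; the focal length in pixels is half the picture's height over the tangent of half this angle, whatever the lens; pixels are square), "cx", "cy" (the principal point, pixels), "world_to_cam" (4x4, takes a point from world to camera coordinates). Camera axes: x right, y up, looking along -z (the intrinsics and any distortion apply to the point x, -y, -z); pixel columns grow to the right and rows downward; lengths in m; the calibration is good to about 2 mm. A picture is of the moment at which its call begins. get_calibration takes no time and is no camera call.
- job.sign_off(): hands the job in; it is judged then, once.
The state is a dict: "clock": time; "joints": joint angles; "dq": joint speeds; "joint_efforts": joint torques, N m; "position": TCP position; "ee_rot": TCP orientation; "force": force on the tool from outside, world axes, zero at the start; "ft_torque": the same for the moment, N m; "width": opening from 0.0 (shut) to 1.0 (fully open); "gripper_force": force on a finger pad.
Only numpy, scipy, OpenCV 4.12 (cv2) and the standard library are available. Lean on these libraries where they do the work, as an engineer would, in place of code of your own. Each camera call takes 0.05 s, during which the arm holds its last target. There are 200 camera calls.

## Working session

There is one attempt and no reset: what is moved stays moved. The work goes in short steps, Python scripts to look and compute and a tool call to move; the robot and the scene stay as the last step left them, time stands still between calls to the robot, and variables do not carry over. Pictures are saved under pics/ and viewed, at most 14 in all, crops included, and the job is handed in when it is done.

Besides the shell and the picture viewer there is one more tool, called after "Call:" by a JSON object that holds its "fn" and its "kwargs". step_arm: Moves the arm, as the interface text tells. Its arguments: {"type":"object","properties":{"steps":{"type":"array","items":{"type":"array","items":{"type":"number"}}},"gripper":{"type":"number"},"force":{"type":"number"}},"required":["steps"]}

```bash
mkdir -p pics
cat > h.py <<'E'
import numpy as np, cv2
from cell import observe, cams, job
def snap(n,f=None):
    im=cams.get_image(n)[:,:,::-1].copy()
    if f: cv2.imwrite('pics/'+f,im)
    return im
def K(n):
    c=cams.get_calibration(n); f=192/np.tan(np.radians(c['fov_y']/2)); return f,c['cx'],c['cy'],np.array(c['world_to_cam'])
def ray(n,u,v):
    f,cx,cy,T=K(n); d=np.array([(u-cx)/f,-(v-cy)/f,-1]); R=T[:3,:3]; return -R.T@T[:3,3],R.T@d
def onz(n,u,v,z):
    o,d=ray(n,u,v); return (o+d*(z-o[2])/d[2])
def proj(n,p):
    f,cx,cy,T=K(n); q=T[:3,:3]@np.array(p)+T[:3,3]; return cx+f*q[0]/-q[2], cy-f*q[1]/-q[2]
E
python3 - <<'E'
from h import *
print(observe()); 
for n in('top','side'):
    snap(n,n+'0.png'); c=cams.get_calibration(n); print(n,{k:v for k,v in c.items() if k!='world_to_cam'}, ray(n,256,192))
E
```

```text
{'clock': 0.0, 'joints': array([ 1.19140488,  0.43521037,  0.02497321,  1.5741295 , -0.0116069 ,
        1.13402926, -0.07509414]), 'dq': array([-0.00022545,  0.00170266, -0.00092805,  0.00061333, -0.00098569,
        0.00051891,  0.0013328 ]), 'joint_efforts': array([-2.93683183e-05, -6.67851019e+01,  9.85009521e-01, -3.14454424e+01,
       -6.05704263e-02,  4.30386979e-02,  2.34615745e-04]), 'position': array([ 0.17059057, -0.60070534,  0.2259403 ]), 'ee_rot': array([-3.10999404e+00, -4.33072136e-01,  5.71105854e-04]), 'force': array([0.57528874, 0.21044857, 0.21940276]), 'ft_torque': array([-0.02300797,  0.03366895,  0.04385998]), 'gripper_force': 0.0, 'width': 1.001792051161307}
top {'fov_y': 56.35624055418623, 'cx': 253.99420149903577, 'cy': 191.52174331251135} (array([ 0.31748373, -0.01460542,  1.47681097]), array([ 0.19420164, -0.00231586, -0.98097577]))
side {'fov_y': 48.67288773740886, 'cx': 252.7886685947383, 'cy': 191.12537493683786} (array([ 1.13949524, -1.14787065,  1.03293502]), array([-0.34187127,  0.75211985, -0.56347249]))
```

View pics/top0.png

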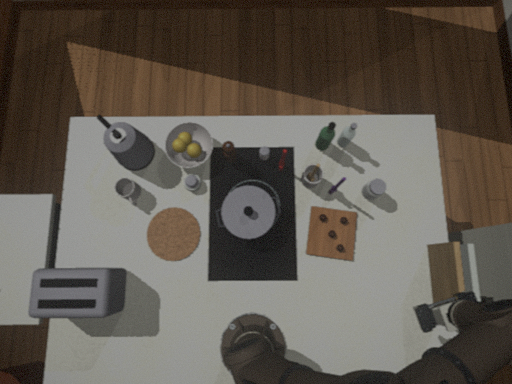

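View pics/side0.png

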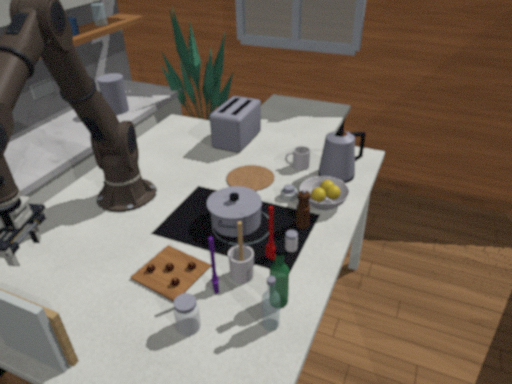

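Run:
```python
from h import *
a=cv2.imread('pics/top0.png')[125:285,140:400]; b=cv2.imread('pics/side0.png')[140:340,120:360]
g=lambda x:(255*(x/255.)**.6).astype('uint8')
cv2.imwrite('pics/t0c.png',g(cv2.resize(a,None,fx=3,fy=3,interpolation=2)));cv2.imwrite('pics/s0c.png',g(cv2.resize(b,None,fx=3,fy=3,interpolation=2)))
print(proj('top',(0,0,0)),proj('side',(0,0,0)))
for n,u,v,z in[('mat',174,234,.006),('lidknob',248,212,.126),('board',332,233,.012),('crock',312,175,.1),('timer',192,183,.05)]: print(n,onz('top',u,v,z))
for n,u,v,z in[('mat',250,178,.006),('lidknob',234,197,.126),('board',171,272,.012),('crock',241,254,.1),('timer',288,189,.05)]: print(n,onz('side',u,v,z))
```

```text
(np.float64(252.141410217129), np.float64(346.6890361946339)) (np.float64(126.2116512423262), np.float64(194.74438616297908))
mat [0.43512289 0.31834494 0.006     ]
lidknob [0.50757413 0.01300813 0.126     ]
board [ 0.43584801 -0.32647779  0.012     ]
crock [ 0.65742355 -0.23944486  0.1       ]
timer [0.63867996 0.24305341 0.05      ]
mat [0.44624988 0.31537563 0.006     ]
lidknob [0.52637595 0.00143865 0.126     ]
board [ 0.44686467 -0.33019596  0.012     ]
crock [ 0.67091632 -0.24468045  0.1       ]
timer [0.65707028 0.23416239 0.05      ]
```

View pics/t0c.png

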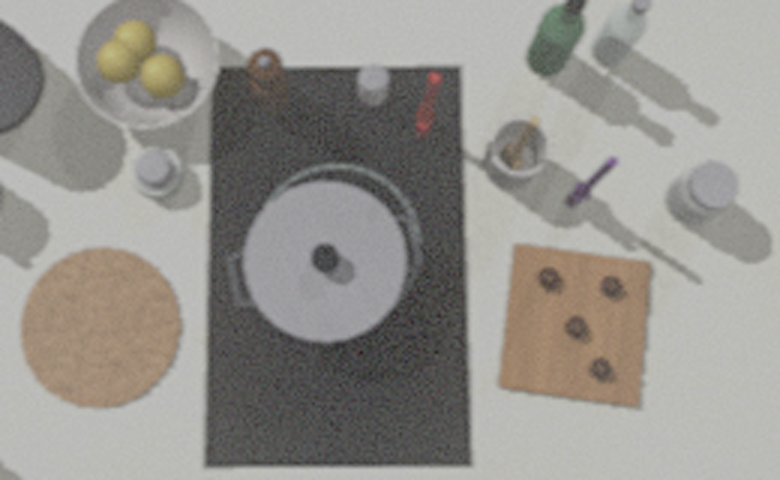

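View pics/s0c.png

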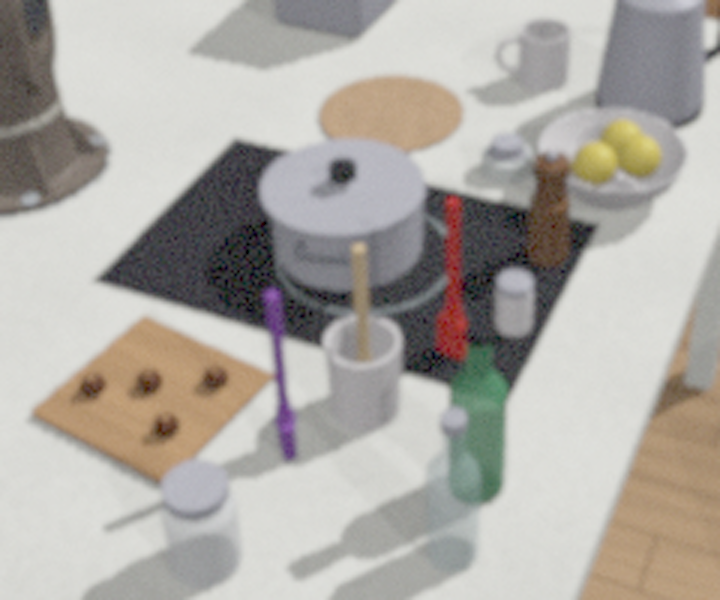

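```bash
cat > feat.py <<'E'
from h import *
from scipy.optimize import least_squares
F={}
for n in('top','side'):
    im=cv2.imread(f'pics/{n}0.png'); hsv=cv2.cvtColor(cv2.GaussianBlur(im,(3,3),0),40)
    wood=cv2.inRange(hsv,(5,70,60),(25,255,255)); wood[:120]=0 
    wood=cv2.morphologyEx(wood,cv2.MORPH_CLOSE,np.ones((9,9)))
    dark=cv2.inRange(hsv,(0,0,0),(180,255,60)); 
    for c in cv2.findContours(wood,0,1)[0]:
        a=cv2.contourArea(c)
        if a<900: continue
        M=cv2.moments(c); ap=cv2.approxPolyDP(c,.04*cv2.arcLength(c,1),True)[:,0]
        print(n,a,M['m10']/M['m00'],M['m01']/M['m00'],ap.tolist() if len(ap)<6 else len(ap))
    for c in cv2.findContours(dark,0,1)[0]:
        a=cv2.contourArea(c)
        if a<25: continue
        M=cv2.moments(c);print(' dark',n,a,round(M['m10']/M['m00'],1),round(M['m01']/M['m00'],1),cv2.boundingRect(c), cv2.approxPolyDP(c,.03*cv2.arcLength(c,1),True)[:,0].tolist())
    nut=cv2.inRange(hsv,(0,30,0),(180,255,75))
E
python3 feat.py
```

```text
top 1596.5 446.1891637958033 270.3084873160038 [[458, 241], [429, 246], [434, 301], [464, 289]]
top 2061.0 173.139414523694 233.7936276888242 8
top 2125.0 331.44682352941174 233.05772549019605 [[312, 207], [307, 253], [352, 259], [356, 214]]
top 6828.0 474.79918472954495 175.1453329427846 [[436, 120], [449, 231], [511, 222], [511, 128]]
top 1100.5 54.21520520975314 165.40557322429197 [[68, 120], [39, 163], [44, 181], [24, 192], [59, 202]]
 dark top 2432.0 21.5 354.3 (0, 325, 47, 59) [[46, 326], [0, 326], [1, 383], [41, 383]]
 dark top 325.5 425.7 317.5 (416, 305, 21, 27) [[422, 305], [416, 311], [426, 331], [436, 322], [431, 310]]
 dark top 388.0 66.2 303.5 (38, 300, 57, 8) [[38, 304], [93, 307], [94, 300], [39, 300]]
 dark top 10642.0 395.1 353.2 (224, 292, 288, 92) [[511, 299], [454, 294], [459, 334], [397, 374], [288, 361], [267, 321], [224, 359], [511, 383]]
 dark top 362.0 68.6 282.5 (41, 279, 56, 8) [[41, 286], [94, 286], [96, 280], [41, 280]]
 dark top 578.0 116.3 291.1 (107, 269, 18, 46) [[110, 270], [107, 314], [123, 305], [124, 271]]
 dark top 115.0 455.0 235.1 (449, 222, 1
[... 2791 characters left out ...]
361.0 138.1 (354, 132, 11, 26) [[363, 132], [354, 133], [361, 137], [361, 151], [357, 157], [364, 142]]
 dark side 38.5 340.2 130.7 (336, 124, 8, 12) [[343, 124], [336, 134], [338, 135], [342, 134]]
 dark side 39.5 223.6 94.5 (219, 86, 10, 18) [[227, 86], [222, 92], [223, 94], [221, 94], [221, 101], [219, 103], [225, 97]]
 dark side 242.5 211.6 85.5 (203, 51, 17, 60) [[219, 51], [208, 92], [203, 85], [210, 110]]
 dark side 252.5 185.7 60.0 (172, 18, 27, 73) [[172, 18], [177, 51], [198, 90]]
 dark side 330.0 15.7 21.8 (4, 6, 24, 29) [[17, 6], [11, 9], [12, 22], [5, 28], [5, 34], [17, 34], [27, 15]]
 dark side 7179.0 68.1 96.9 (0, 0, 137, 204) [[57, 0], [0, 45], [0, 203], [40, 56], [136, 173]]
```

```bash
cat > fit.py <<'E'
from h import *
from scipy.optimize import least_squares
P=[((173.4,233.8),(250,178.2),.006),((331.4,233.1),(170.3,272.3),.012),((312,207),(210,265.5),.012),((307,254),(167,246),.012),((352,260),(131,277),.012),((356.5,213.5),(173,300),.012),
((208.3,280),(199.3,187),.001),((296.7,280),(153.3,232.7),.001),((212.7,147.3),(318,216),.001)]
KK={n:K(n) for n in('top','side')}
def pr(n,X,k):
    f,cx,cy,T=KK[n]; q=T[:3,:3]@X+T[:3,3]; x,y=q[0]/-q[2],-q[1]/-q[2]; s=1+k*(x*x+y*y); return np.array([cx+f*x*s,cy+f*y*s])
def res(v,o=0):
    r=[]
    for i,(a,b,z) in enumerate(P):
        X=np.array([v[2+2*i],v[3+2*i],z]); r+=[pr('top',X,v[0])-a,pr('side',X,v[1])-b]
    return np.concatenate(r)
v0=np.r_[0,0,np.concatenate([onz('top',*p[0],p[2])[:2] for p in P])]
s=least_squares(res,v0); print('k',s.x[:2],'rms',np.sqrt(np.mean(s.fun**2))); print(s.x[2:].reshape(-1,2).round(4)); print(s.fun.reshape(-1,4).round(1))
for k in(0,):
  w=least_squares(lambda u:res(np.r_[0,0,u]),v0[2:]); print('nok rms',np.sqrt(np.mean(w.fun**2)),w.x.reshape(-1,2).round(3).tolist())
E
python3 fit.py
```

```text
k [0.68555638 0.45971186] rms 0.550452636415279
[[ 0.4449  0.3099]
 [ 0.4438 -0.3153]
 [ 0.5488 -0.2445]
 [ 0.3617 -0.2149]
 [ 0.3436 -0.3781]
 [ 0.5198 -0.411 ]
 [ 0.2678  0.168 ]
 [ 0.2671 -0.167 ]
 [ 0.8047  0.1654]]
[[-0.4 -0.6 -0.8  0.3]
 [ 0.7 -0.5 -0.2 -1. ]
 [-0.1 -1.1 -0.9 -0.5]
 [-0.1 -0.4 -0.4 -0.2]
 [ 0.1  0.3  0.3  0.1]
 [ 0.3  0.1  0.1 -0.2]
 [-0.3 -0.2 -0.3  0.5]
 [-1.3 -0.5 -1.   1.1]
 [-0.3 -0.4 -0.4  0.3]]
nok rms 0.8539208917220453 [[0.44, 0.32], [0.44, -0.327], [0.549, -0.25], [0.356, -0.222], [0.332, -0.401], [0.518, -0.431], [0.256, 0.176], [0.255, -0.174], [0.808, 0.168]]
```

Call:
{"fn": "step_arm", "kwargs": {"steps": [[17.2, 30.4, 0, 0, 0, -0.0138], [17.2, 30.4, 0, 0, 0, -0.0138], [17.2, 30.4, 0, 0, 0, -0.0138], [17.2, 30.4, 0, 0, 0, -0.0138], [17.2, 30.4, 0, 0, 0, -0.0138], [17.2, 30.4, 0, 0, 0, -0.0138], [17.2, 30.4, 0, 0, 0, -0.0138], [17.2, 30.4, 0, 0, 0, -0.0138], [17.2, 30.4, 0, 0, 0, -0.0138], [17.2, 30.4, 0, 0, 0, -0.0138], [17.2, 30.4, 0, 0, 0, -0.0138], [17.2, 30.4, 0, 0, 0, -0.0138], [17.2, 30.4, 0, 0, 0, -0.0138], [17.2, 30.4, 0, 0, 0, -0.0138], [17.2, 30.4, 0, 0, 0, -0.0138], [17.2, 30.4, 0, 0, 0, -0.0138], [17.2, 30.4, 0, 0, 0, -0.0138], [17.2, 30.4, 0, 0, 0, -0.0138], [17.2, 30.4, 0, 0, 0, -0.0138], [0, 0, 0, 0, 0, 0]], "gripper": 1}}

```text
clock: 1.77
position: [0.5, -0.0163, 0.2268]
ee_rot: [-3.138, -0.034, -0.003]
force: [-0.5, 1.4, -0.3]
width: 1.001
gripper_force: 0.0
```

Run:
```python
from h import *
o=observe(); p=o['position']; print(o['clock'],p,o['ee_rot'])
g=lambda x:(255*(x/255.)**.6).astype('uint8'); out=[]
for n in('top','side'):
    im=snap(n,n+'1.png'); u,v=proj(n,p); print(n,u,v,[proj(n,p+np.array(d)) for d in((0,.046,0),(0,-.046,0))])
    u,v=int(u),int(v); out.append(g(cv2.resize(im[v-50:v+50,u-65:u+65],(390*2//2,300),interpolation=2))); print('crop org',u-65,v-50)
cv2.imwrite('pics/c1.png',np.hstack(out))
```

```text
1.7667 [ 0.50001126 -0.01633939  0.22681337] [-3.13775072e+00 -3.42056058e-02 -2.78516505e-03]
top 255.750061450618 210.09744138258674 [(np.float64(242.68297434237624), np.float64(210.15837671024477)), (np.float64(268.82026885759376), np.float64(210.0364915041398))]
crop org 190 160
side 223.87744350515555 175.0472165809688 [(np.float64(229.6203685322003), np.float64(168.8802898501844)), (np.float64(217.86858449156404), np.float64(181.49971127625497))]
crop org 158 125
```

View pics/c1.png

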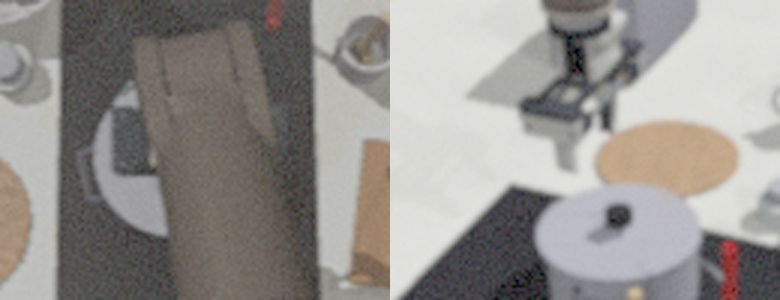

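Run:
```python
from h import *
print('disc',onz('side',233.8,202,.096),'knob',onz('side',234.3,196.7,.118))
```

```text
disc [0.52000542 0.00940614 0.096     ] knob [0.52114676 0.01377944 0.118     ]
```

Call:
{"fn": "step_arm", "kwargs": {"steps": [[10, 13, -10, 0, 0, -0.005], [10, 13, -10, 0, 0, -0.005], [0, 0, -20, 0, 0, -0.006], [0, 0, -20, 0, 0, -0.006], [0, 0, -20, 0, 0, 0], [0, 0, -20, 0, 0, 0], [0, 0, -14, 0, 0, 0], [0, 0, -7, 0, 0, 0], [0, 0, 0, 0, 0, 0]]}}

```text
clock: 2.62
position: [0.5161, 0.0009, 0.1043]
ee_rot: [3.141, -0.014, -0.005]
force: [-0.1, -0.4, -0.1]
width: 0.996
gripper_force: 0.0
```

Run:
```python
from h import *
o=observe(); p=o['position']; print(o['clock'],p,o['ee_rot'])
g=lambda x:(255*(x/255.)**.6).astype('uint8'); out=[]
for n in('top','side'):
    im=snap(n,n+'2.png'); u,v=proj(n,p); print(n,u,v)
    u,v=int(u),int(v); out.append(g(cv2.resize(im[v-50:v+50,u-65:u+65],(390,300),interpolation=2))); print('crop org',u-65,v-50)
cv2.imwrite('pics/c2.png',np.hstack(out))
```

```text
2.6167 [0.51610578 0.00093267 0.10430865] [ 3.14077544 -0.01405769 -0.00509068]
top 251.23845526478564 210.578488698196
crop org 186 160
side 231.77431457709315 201.1951924688434
crop org 166 151
```

View pics/c2.png

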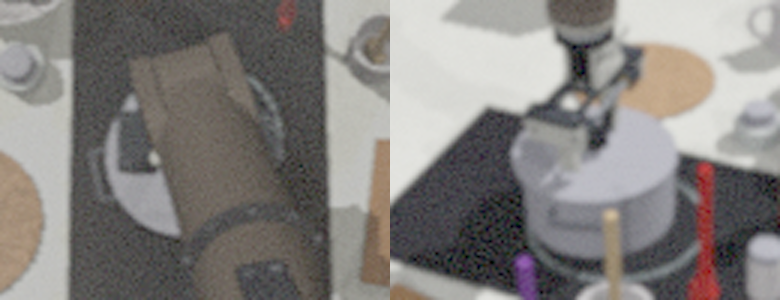

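Call:
{"fn": "step_arm", "kwargs": {"steps": [[3, 8, 0, 0, 0, 0], [0, 0, 0, 0, 0, 0]]}}

```text
clock: 2.88
position: [0.5219, 0.012, 0.1069]
ee_rot: [-3.141, 0.01, -0.004]
force: [0.0, 0.3, -0.4]
width: 1.0
gripper_force: 0.0
```

Call:
{"fn": "step_arm", "kwargs": {"steps": [[0, 0, 0, 0, 0, 0], [0, 0, 0, 0, 0, 0], [0, 0, 0, 0, 0, 0], [0, 0, 0, 0, 0, 0], [0, 0, 0, 0, 0, 0], [0, 0, 0, 0, 0, 0]], "gripper": 0, "force": 30}}

```text
clock: 3.38
position: [0.5205, 0.0103, 0.1058]
ee_rot: [3.141, -0.012, -0.0]
force: [-0.6, 0.2, 0.4]
width: 0.618
gripper_force: 0.0
```

Call:
{"fn": "step_arm", "kwargs": {"steps": [[0, 0, 0, 0, 0, 0], [0, 0, 0, 0, 0, 0], [0, 0, 0, 0, 0, 0], [0, 0, 0, 0, 0, 0], [0, 0, 0, 0, 0, 0], [0, 0, 0, 0, 0, 0]]}}

```text
clock: 3.88
position: [0.5206, 0.0106, 0.1057]
ee_rot: [-3.141, 0.011, 0.0]
force: [0.1, 1.7, -0.6]
width: 0.405
gripper_force: 30.0
```

Call:
{"fn": "step_arm", "kwargs": {"steps": [[0, 0, 5, 0, 0, 0], [0, 0, 10, 0, 0, 0], [0, 0, 15, 0, 0, 0], [0, 0, 20, 0, 0, 0], [0, 0, 10, 0, 0, 0], [-4, 15, 0, 0, 0, 0], [-7, 25, 0, 0, 0, 0], [-7, 30, 0, 0, 0, 0], [-7, 30, 0, 0, 0, 0], [-7, 30, 0, 0, 0, 0], [-7, 30, 0, 0, 0, 0], [-7, 30, 0, 0, 0, 0], [-7, 30, 0, 0, 0, 0], [-7, 30, 0, 0, 0, 0], [-7, 25, 0, 0, 0, 0], [-4, 15, 0, 0, 0, 0], [-4, 15, 0, 0, 0, 0], [0, 0, 0, 0, 0, 0], [0, 0, 0, 0, 0, 0]]}}

```text
clock: 5.47
position: [0.4452, 0.3159, 0.1659]
ee_rot: [3.141, -0.009, -0.0]
force: [-0.0, 0.2, -3.1]
width: 0.408
gripper_force: 30.0
```

Run:
```python
from h import *
o=observe(); p=o['position']; print(o['clock'],p,o['ee_rot'],o['force'],o['width'])
g=lambda x:(255*(x/255.)**.6).astype('uint8'); out=[]
t=snap('top','top3.png')[125:285,140:400]; s=snap('side','side3.png')[140:300,120:380]
cv2.imwrite('pics/c3.png',g(np.hstack([cv2.resize(t,(400,246),interpolation=2),cv2.resize(s,(400,246),interpolation=2)])))
```

```text
5.4667 [0.44517346 0.31594241 0.16593065] [ 3.14148837e+00 -9.03366615e-03 -5.58900185e-05] [-0.04150803  0.15981958 -3.11874994] 0.4083301620481557
```

View pics/c3.png

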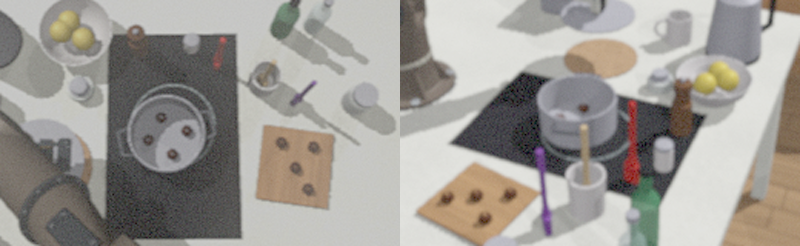

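Call:
{"fn": "step_arm", "kwargs": {"steps": [[0, 0, -20, 0, 0, 0], [0, 0, -25, 0, 0, 0], [0, 0, -25, 0, 0, 0], [0, 0, -25, 0, 0, 0], [0, 0, -20, 0, 0, 0], [0, 0, -12, 0, 0, 0], [0, 0, -6, 0, 0, 0], [0, 0, -3, 0, 0, 0], [0, 0, 0, 0, 0, 0]]}}

```text
clock: 6.32
position: [0.446, 0.3152, 0.03]
ee_rot: [-3.141, 0.013, -0.001]
force: [-0.5, -0.4, -3.6]
width: 0.407
gripper_force: 30.0
```

Call:
{"fn": "step_arm", "kwargs": {"steps": [[0, 0, -1, 0, 0, 0], [0, 0, -1, 0, 0, 0], [0, 0, -1, 0, 0, 0], [0, 0, 0, 0, 0, 0]]}}

```text
clock: 6.65
position: [0.4462, 0.3158, 0.0276]
ee_rot: [-3.141, 0.012, -0.002]
force: [-0.5, -0.8, 2.4]
width: 0.407
gripper_force: 30.0
```

Call:
{"fn": "step_arm", "kwargs": {"steps": [[0, 0, 0, 0, 0, 0], [0, 0, 0, 0, 0, 0], [0, 0, 0, 0, 0, 0], [0, 0, 0, 0, 0, 0], [0, 0, 0, 0, 0, 0], [0, 0, 10, 0, 0, 0], [0, 0, 30, 0, 0, 0], [0, 0, 40, 0, 0, 0], [0, 0, 40, 0, 0, 0], [0, 0, 40, 0, 0, 0], [0, 0, 0, 0, 0, 0]], "gripper": 1}}

```text
clock: 7.57
position: [0.4482, 0.3185, 0.1953]
ee_rot: [-3.134, 0.011, -0.015]
force: [0.6, 1.2, -0.3]
width: 1.001
gripper_force: 0.0
```

```bash
cat > nuts.py <<'E'
from h import *
import sys
def board(n,im):
    # dark blobs inside board region
    hsv=cv2.cvtColor(im,40); poly=np.array([proj(n,p+(.012,)) for p in((.56,-.21),(.35,-.2),(.33,-.43),(.54,-.45))],int)
    m=np.zeros(im.shape[:2],'uint8'); cv2.fillPoly(m,[poly],255)
    d=cv2.bitwise_and(cv2.inRange(cv2.GaussianBlur(im,(3,3),0)[:,:,2],0,95),m)
    r=[]
    for c in cv2.findContours(d,0,1)[0]:
        if cv2.contourArea(c)<12: continue
        M=cv2.moments(c); r.append((M['m10']/M['m00'],M['m01']/M['m00'],cv2.contourArea(c)))
    return r
if __name__=='__main__':
    o=observe(); print(o['clock'],o['position'],o['ee_rot'])
    for n in('top','side'):
        im=snap(n,sys.argv[1]+n+'.png')
        for u,v,a in board(n,im): print(n,round(u,1),round(v,1),a,onz(n,u,v,.012+.011).round(4))
E
python3 nuts.py n1
```

```text
7.5667 [0.44821257 0.31852566 0.19531377] [-3.13399787  0.01122687 -0.01460137]
top 340.3 248.1 34.5 [ 0.3744 -0.3546  0.023 ]
top 332.0 234.3 40.5 [ 0.4297 -0.324   0.023 ]
top 343.7 220.6 37.0 [ 0.4849 -0.3741  0.023 ]
top 322.9 217.9 44.0 [ 0.4965 -0.2899  0.023 ]
side 174.3 282.7 35.5 [ 0.4908 -0.3758  0.023 ]
side 149.9 269.2 33.5 [ 0.3813 -0.3557  0.023 ]
side 168.5 267.9 36.5 [ 0.4358 -0.3259  0.023 ]
side 190.5 266.9 34.0 [ 0.5019 -0.293   0.023 ]
```

Call:
{"fn": "step_arm", "kwargs": {"steps": [[-3.7, -37, 0, 0, 0, 0], [-3.7, -37, 0, 0, 0, 0], [-3.7, -37, 0, 0, 0, 0], [-3.7, -37, 0, 0, 0, 0], [-3.7, -37, 0, 0, 0, 0], [-3.7, -37, 0, 0, 0, 0], [-3.7, -37, 0, 0, 0, 0], [-3.7, -37, 0, 0, 0, 0], [-3.7, -37, 0, 0, 0, 0], [-3.7, -37, 0, 0, 0, 0], [-3.7, -37, 0, 0, 0, 0], [-3.7, -37, 0, 0, 0, 0], [-3.7, -37, 0, 0, 0, 0], [-3.7, -37, 0, 0, 0, 0], [-3.7, -37, 0, 0, 0, 0], [-3.7, -37, 0, 0, 0, 0], [-3.7, -37, 0, 0, 0, 0], [-3.7, -37, 0, 0, 0, 0], [0, 0, 0, 0, 0, 0], [0, 0, 0, 0, 0, 0]], "gripper": 0.7}}

```text
clock: 9.33
position: [0.3773, -0.3521, 0.1854]
ee_rot: [-3.14, 0.018, 0.004]
force: [1.0, 1.0, -0.2]
width: 0.701
gripper_force: 0.0
```

Run:
```python
from h import *
o=observe(); print(o['position'],o['ee_rot'])
print('purple foot',onz('top',331.7,191,0),onz('side',216,292,0),'top',onz('top',345,178.3,.2),onz('side',211,238,.2))
```

```text
[ 0.37731537 -0.35212232  0.1853778 ] [-3.14038789  0.01839119  0.0038236 ]
purple foot [ 0.6125606  -0.33596774  0.        ] [ 0.62293931 -0.34044368  0.        ] top [ 0.61970216 -0.34322024  0.2       ] [ 0.60724643 -0.31254294  0.2       ]
```

Call:
{"fn": "step_arm", "kwargs": {"steps": [[2, -2, -20, 0, 0, 0], [2, -2, -30, 0, 0, 0], [0, 0, -30, 0, 0, 0], [0, 0, -30, 0, 0, 0], [0, 0, -25, 0, 0, 0], [0, 0, -15, 0, 0, 0], [0, 0, -10, 0, 0, 0], [0, 0, -5, 0, 0, 0], [0, 0, 0, 0, 0, 0], [0, 0, 0, 0, 0, 0]]}}

```text
clock: 10.17
position: [0.3834, -0.3544, 0.0222]
ee_rot: [3.141, -0.011, 0.001]
force: [-0.3, -0.2, 0.6]
width: 0.7
gripper_force: 0.0
```

Call:
{"fn": "step_arm", "kwargs": {"steps": [[-1, 0, -5, 0, 0, 0], [0, 0, 0, 0, 0, 0]]}}

```text
clock: 10.33
position: [0.3821, -0.3548, 0.017]
ee_rot: [3.141, -0.012, 0.001]
force: [-0.5, -0.2, 0.2]
width: 0.699
gripper_force: 0.0
```

Call:
{"fn": "step_arm", "kwargs": {"steps": [[0, 0, 0, 0, 0, 0], [0, 0, 0, 0, 0, 0], [0, 0, 0, 0, 0, 0], [0, 0, 0, 0, 0, 0], [0, 0, 0, 0, 0, 0], [0, 0, 0, 0, 0, 0], [0, 0, 0, 0, 0, 0], [0, 0, 0, 0, 0, 0]], "gripper": 0, "force": 12}}

```text
clock: 11.0
position: [0.382, -0.3547, 0.0168]
ee_rot: [3.141, -0.012, 0.0]
force: [0.8, -0.4, 0.5]
width: 0.322
gripper_force: 12.0
```

Call:
{"fn": "step_arm", "kwargs": {"steps": [[0, 0, 8, 0, 0, 0], [0, 0, 15, 0, 0, 0], [0, 0, 25, 0, 0, 0], [0, 0, 35, 0, 0, 0], [7, 17, 35, 0, 0, 0], [10, 26, 5, 0, 0, 0], [12, 33, 0, 0, 0, 0], [13, 34, 0, 0, 0, 0], [13, 34, 0, 0, 0, 0], [13, 34, 0, 0, 0, 0], [13, 34, 0, 0, 0, 0], [13, 34, 0, 0, 0, 0], [13, 34, 0, 0, 0, 0], [13, 34, 0, 0, 0, 0], [11, 30, 0, 0, 0, 0], [7, 20, 0, 0, 0, 0], [0, 0, 0, 0, 0, 0], [0, 0, 0, 0, 0, 0]]}}

```text
clock: 12.5
position: [0.5201, 0.0106, 0.1401]
ee_rot: [-3.141, 0.007, -0.0]
force: [0.0, 0.3, -0.6]
width: 0.319
gripper_force: 12.0
```

Call:
{"fn": "step_arm", "kwargs": {"steps": [[0, 0, -20, 0, 0, 0], [0, 0, -30, 0, 0, 0], [0, 0, -25, 0, 0, 0], [0, 0, -10, 0, 0, 0], [0, 0, 0, 0, 0, 0], [0, 0, 0, 0, 0, 0]]}}

```text
clock: 13.0
position: [0.5198, 0.0084, 0.0552]
ee_rot: [3.141, -0.014, -0.001]
force: [0.3, 0.4, 0.2]
width: 0.318
gripper_force: 12.0
```

Call:
{"fn": "step_arm", "kwargs": {"steps": [[0, 0, 0, 0, 0, 0], [0, 0, 0, 0, 0, 0], [0, 0, 0, 0, 0, 0], [0, 0, 0, 0, 0, 0], [0, 0, 20, 0, 0, 0], [0, 0, 30, 0, 0, 0], [0, 0, 30, 0, 0, 0], [-5, -20, 20, 0, 0, 0], [-8, -32, 0, 0, 0, 0], [-8, -32, 0, 0, 0, 0], [-8, -32, 0, 0, 0, 0], [-8, -32, 0, 0, 0, 0], [-8, -32, 0, 0, 0, 0], [-8, -32, 0, 0, 0, 0], [-8, -32, 0, 0, 0, 0], [-8, -32, 0, 0, 0, 0], [-8, -32, 0, 0, 0, 0], [-8, -28, 0, 0, 0, 0], [0, 0, 0, 0, 0, 0], [0, 0, 0, 0, 0, 0]], "gripper": 0.6}}

```text
clock: 14.67
position: [0.434, -0.3285, 0.155]
ee_rot: [3.141, -0.018, 0.0]
force: [-0.0, 1.1, -0.3]
width: 0.598
gripper_force: 0.0
```

```bash
python3 nuts.py n2
```

```text
14.6667 [ 0.43404673 -0.32847885  0.15495688] [ 3.14085008e+00 -1.78229604e-02  4.66410122e-05]
top 327.8 227.4 335.5 [ 0.4577 -0.3081  0.023 ]
top 352.4 233.8 700.5 [ 0.4314 -0.4061  0.023 ]
side 174.3 282.8 33.5 [ 0.4913 -0.3761  0.023 ]
side 168.6 267.9 35.5 [ 0.4362 -0.3259  0.023 ]
side 190.5 266.7 32.0 [ 0.5017 -0.2922  0.023 ]
```

Call:
{"fn": "step_arm", "kwargs": {"steps": [[1, 2, -30, 0, 0, 0], [1, 0, -35, 0, 0, 0], [0, 0, -35, 0, 0, 0], [0, 0, -22, 0, 0, 0], [0, 0, -12, 0, 0, 0], [0, 0, -5, 0, 0, 0], [0, 0, 0, 0, 0, 0], [0, 0, 0, 0, 0, 0]]}}

```text
clock: 15.43
position: [0.4378, -0.324, 0.0164]
ee_rot: [3.141, -0.01, 0.001]
force: [-0.2, 0.1, 0.4]
width: 0.601
gripper_force: 0.0
```

Call:
{"fn": "step_arm", "kwargs": {"steps": [[0, 0, 0, 0, 0, 0], [0, 0, 0, 0, 0, 0], [0, 0, 0, 0, 0, 0], [0, 0, 0, 0, 0, 0], [0, 0, 0, 0, 0, 0], [0, 0, 0, 0, 0, 0], [0, 0, 0, 0, 0, 0]], "gripper": 0}}

```text
clock: 16.02
position: [0.4373, -0.3248, 0.0162]
ee_rot: [3.141, -0.012, 0.001]
force: [-1.2, 0.7, 6.4]
width: 0.317
gripper_force: 12.0
```

Call:
{"fn": "step_arm", "kwargs": {"steps": [[0, 0, 8, 0, 0, 0], [0, 0, 15, 0, 0, 0], [0, 0, 25, 0, 0, 0], [0, 0, 35, 0, 0, 0], [3, 15, 35, 0, 0, 0], [6, 25, 5, 0, 0, 0], [8, 32, 0, 0, 0, 0], [8, 32, 0, 0, 0, 0], [8, 32, 0, 0, 0, 0], [8, 32, 0, 0, 0, 0], [8, 32, 0, 0, 0, 0], [8, 32, 0, 0, 0, 0], [8, 32, 0, 0, 0, 0], [8, 32, 0, 0, 0, 0], [6, 24, 0, 0, 0, 0], [4, 15, 0, 0, 0, 0], [0, 0, 0, 0, 0, 0], [0, 0, 0, 0, 0, 0]]}}

```text
clock: 17.52
position: [0.5198, 0.0111, 0.1389]
ee_rot: [3.142, -0.009, -0.0]
force: [-0.2, -1.0, 0.1]
width: 0.316
gripper_force: 12.0
```

Run:
```python
from h import *
o=observe(); p=o['position']; print(p,o['width'],o['gripper_force'])
im=snap('side','p2s.png'); g=lambda x:(255*(x/255.)**.6).astype('uint8')
cv2.imwrite('pics/c4.png',g(cv2.resize(im[150:300,120:320],(800,600),interpolation=2)))
```

```text
[0.51984044 0.01111136 0.13893227] 0.3162106475169434 11.99989206972532
```

View pics/c4.png

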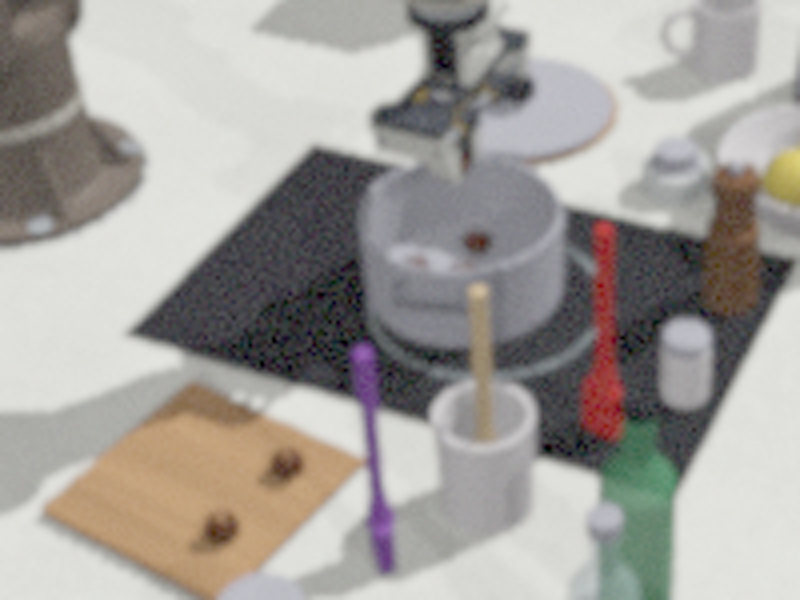

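Call:
{"fn": "step_arm", "kwargs": {"steps": [[0, -5, -20, 0, 0, 0], [0, -10, -30, 0, 0, 0], [0, -5, -20, 0, 0, 0], [0, 0, -8, 0, 0, 0], [0, 0, 0, 0, 0, 0], [0, 0, 0, 0, 0, 0]]}}

```text
clock: 18.07
position: [0.52, -0.01, 0.0612]
ee_rot: [3.142, -0.013, -0.001]
force: [0.8, 0.0, 0.8]
width: 0.321
gripper_force: 12.0
```

Call:
{"fn": "step_arm", "kwargs": {"steps": [[0, 0, 0, 0, 0, 0], [0, 0, 0, 0, 0, 0], [0, 0, 0, 0, 0, 0], [0, 0, 0, 0, 0, 0], [0, 0, 20, 0, 0, 0], [0, 0, 30, 0, 0, 0], [0, 0, 30, 0, 0, 0], [-2, -25, 15, 0, 0, 0], [-3, -38, 0, 0, 0, 0], [-3, -38, 0, 0, 0, 0], [-3, -38, 0, 0, 0, 0], [-3, -38, 0, 0, 0, 0], [-3, -38, 0, 0, 0, 0], [-3, -38, 0, 0, 0, 0], [-3, -38, 0, 0, 0, 0], [-3, -38, 0, 0, 0, 0], [-3, -38, 0, 0, 0, 0], [0, 0, 0, 0, 0, 0], [0, 0, 0, 0, 0, 0]], "gripper": 0.6}}

```text
clock: 19.65
position: [0.4898, -0.3795, 0.1557]
ee_rot: [3.14, -0.019, -0.0]
force: [0.1, 0.8, 0.4]
width: 0.601
gripper_force: 0.0
```

```bash
python3 nuts.py n3
```

```text
19.65 [ 0.48975797 -0.37951874  0.15570381] [ 3.14041423e+00 -1.92093723e-02 -4.84368840e-04]
top 354.4 251.6 143.0 [ 0.3604 -0.4103  0.023 ]
top 322.9 218.0 46.0 [ 0.4958 -0.2901  0.023 ]
top 358.6 210.3 19.5 [ 0.5269 -0.4372  0.023 ]
top 342.9 214.8 264.0 [ 0.5086 -0.3719  0.023 ]
side 174.3 282.8 33.0 [ 0.4912 -0.3763  0.023 ]
side 190.5 266.7 32.0 [ 0.5017 -0.2922  0.023 ]
side 165.8 245.1 22.5 [ 0.3624 -0.232   0.023 ]
```

Call:
{"fn": "step_arm", "kwargs": {"steps": [[0, 3, -30, 0, 0, 0], [0, 0, -35, 0, 0, 0], [0, 0, -35, 0, 0, 0], [0, 0, -22, 0, 0, 0], [0, 0, -12, 0, 0, 0], [0, 0, -5, 0, 0, 0], [0, 0, 0, 0, 0, 0], [0, 0, 0, 0, 0, 0]]}}

```text
clock: 20.42
position: [0.4921, -0.3736, 0.018]
ee_rot: [3.141, -0.011, 0.002]
force: [0.0, 0.2, 0.5]
width: 0.6
gripper_force: 0.0
```

Call:
{"fn": "step_arm", "kwargs": {"steps": [[0, 0, 0, 0, 0, 0], [0, 0, 0, 0, 0, 0], [0, 0, 0, 0, 0, 0], [0, 0, 0, 0, 0, 0], [0, 0, 0, 0, 0, 0], [0, 0, 0, 0, 0, 0], [0, 0, 0, 0, 0, 0]], "gripper": 0}}

```text
clock: 21.0
position: [0.4913, -0.3739, 0.0173]
ee_rot: [3.141, -0.012, 0.001]
force: [-0.6, 0.6, 6.0]
width: 0.316
gripper_force: 12.0
```

Call:
{"fn": "step_arm", "kwargs": {"steps": [[0, 0, 8, 0, 0, 0], [0, 0, 15, 0, 0, 0], [0, 0, 25, 0, 0, 0], [0, 0, 35, 0, 0, 0], [1, 15, 35, 0, 0, 0], [2, 27, 5, 0, 0, 0], [2.5, 37, 0, 0, 0, 0], [2.5, 37, 0, 0, 0, 0], [2.5, 37, 0, 0, 0, 0], [2.5, 37, 0, 0, 0, 0], [2.5, 37, 0, 0, 0, 0], [2.5, 37, 0, 0, 0, 0], [2.5, 37, 0, 0, 0, 0], [2.5, 37, 0, 0, 0, 0], [3, 30, 0, 0, 0, 0], [2, 22, 0, 0, 0, 0], [0, 14, 0, 0, 0, 0], [0, 0, 0, 0, 0, 0], [0, 0, 0, 0, 0, 0]]}}

```text
clock: 22.58
position: [0.5188, 0.0308, 0.14]
ee_rot: [3.141, -0.009, -0.0]
force: [0.4, -0.5, -0.7]
width: 0.313
gripper_force: 12.0
```

Call:
{"fn": "step_arm", "kwargs": {"steps": [[0, 0, -25, 0, 0, 0], [0, 0, -30, 0, 0, 0], [0, 0, -18, 0, 0, 0], [0, 0, -5, 0, 0, 0], [0, 0, 0, 0, 0, 0], [0, 0, 0, 0, 0, 0]]}}

```text
clock: 23.08
position: [0.5194, 0.0294, 0.0624]
ee_rot: [3.141, -0.014, 0.001]
force: [0.5, -0.1, 0.1]
width: 0.321
gripper_force: 12.0
```

Call:
{"fn": "step_arm", "kwargs": {"steps": [[0, 0, 0, 0, 0, 0], [0, 0, 0, 0, 0, 0], [0, 0, 0, 0, 0, 0], [0, 0, 0, 0, 0, 0], [0, 0, 20, 0, 0, 0], [0, 0, 30, 0, 0, 0], [0, 0, 30, 0, 0, 0], [0, -20, 15, 0, 0, 0], [-2, -36, 0, 0, 0, 0], [-2, -36, 0, 0, 0, 0], [-2, -36, 0, 0, 0, 0], [-2, -36, 0, 0, 0, 0], [-2, -36, 0, 0, 0, 0], [-2, -36, 0, 0, 0, 0], [-2, -36, 0, 0, 0, 0], [-2, -36, 0, 0, 0, 0], [-2, -15, 0, 0, 0, 0], [0, 0, 0, 0, 0, 0], [0, 0, 0, 0, 0, 0]], "gripper": 0.6}}

```text
clock: 24.67
position: [0.5006, -0.2935, 0.1568]
ee_rot: [3.142, -0.015, -0.0]
force: [0.6, -0.3, 0.8]
width: 0.599
gripper_force: 0.0
```

```bash
python3 nuts.py n4
```

```text
24.6667 [ 0.50056401 -0.29347892  0.15681124] [ 3.14152347e+00 -1.52133433e-02 -1.38957140e-05]
top 344.6 233.2 1516.0 [ 0.4341 -0.3751  0.023 ]
top 318.0 212.5 239.0 [ 0.5187 -0.2707  0.023 ]
side 146.0 277.0 34.0 [ 0.3906 -0.3903  0.023 ]
side 190.5 266.7 32.0 [ 0.5017 -0.2922  0.023 ]
```

Call:
{"fn": "step_arm", "kwargs": {"steps": [[0, 1, -30, 0, 0, 0], [0, 0, -35, 0, 0, 0], [0, 0, -35, 0, 0, 0], [0, 0, -22, 0, 0, 0], [0, 0, -12, 0, 0, 0], [0, 0, -6, 0, 0, 0], [0, 0, 0, 0, 0, 0], [0, 0, 0, 0, 0, 0]]}}

```text
clock: 25.43
position: [0.502, -0.2915, 0.0178]
ee_rot: [3.141, -0.011, 0.002]
force: [0.5, 0.1, 1.0]
width: 0.6
gripper_force: 0.0
```

Call:
{"fn": "step_arm", "kwargs": {"steps": [[0, 0, 0, 0, 0, 0], [0, 0, 0, 0, 0, 0], [0, 0, 0, 0, 0, 0], [0, 0, 0, 0, 0, 0], [0, 0, 0, 0, 0, 0], [0, 0, 0, 0, 0, 0], [0, 0, 0, 0, 0, 0]], "gripper": 0}}

```text
clock: 26.02
position: [0.5013, -0.2919, 0.0173]
ee_rot: [3.141, -0.012, 0.001]
force: [-0.4, -0.3, 6.0]
width: 0.319
gripper_force: 12.0
```

Run:
```python
from h import *
g=lambda x:(255*(x/255.)**.6).astype('uint8'); im=snap('side','d.png'); t=snap('top','dt.png')
cv2.imwrite('pics/c5.png',g(np.hstack([cv2.resize(cv2.imread('pics/n4side.png')[165:315,120:270],(400,400),interpolation=2),cv2.resize(t[150:280,230:360],(400,400),interpolation=2)])))
```

```text
(no output)
```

View pics/c5.png

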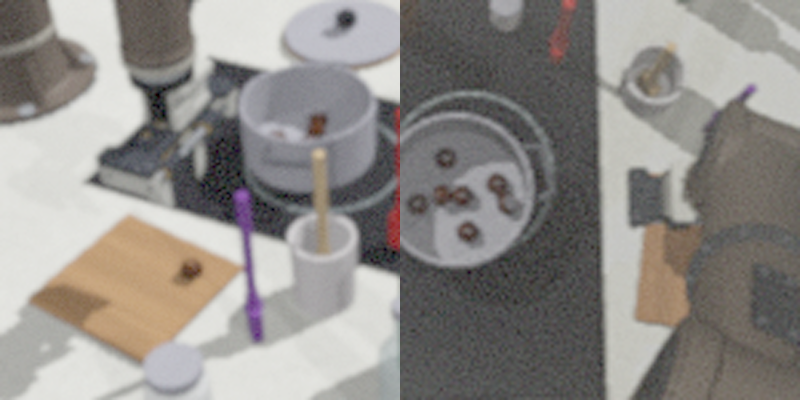

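Call:
{"fn": "step_arm", "kwargs": {"steps": [[0, 0, 8, 0, 0, 0], [0, 0, 15, 0, 0, 0], [0, 0, 25, 0, 0, 0], [0, 0, 35, 0, 0, 0], [0, 15, 35, 0, 0, 0], [0, 27, 5, 0, 0, 0], [1, 36, 0, 0, 0, 0], [1, 36, 0, 0, 0, 0], [1, 36, 0, 0, 0, 0], [1, 36, 0, 0, 0, 0], [0, 36, 0, 0, 0, 0], [0, 30, 0, 0, 0, 0], [0, 20, 0, 0, 0, 0], [0, 0, 0, 0, 0, 0], [0, 0, 0, 0, 0, 0]]}}

```text
clock: 27.37
position: [0.5049, -0.0184, 0.1401]
ee_rot: [-3.141, 0.007, -0.0]
force: [0.1, -0.1, -0.8]
width: 0.317
gripper_force: 12.0
```

Call:
{"fn": "step_arm", "kwargs": {"steps": [[0, 0, -25, 0, 0, 0], [0, 0, -30, 0, 0, 0], [0, 0, -18, 0, 0, 0], [0, 0, -5, 0, 0, 0], [0, 0, 0, 0, 0, 0], [0, 0, 0, 0, 0, 0]]}}

```text
clock: 27.87
position: [0.5053, -0.0205, 0.0624]
ee_rot: [3.141, -0.014, 0.0]
force: [0.1, 0.4, 0.2]
width: 0.317
gripper_force: 12.0
```

Call:
{"fn": "step_arm", "kwargs": {"steps": [[0, 0, 0, 0, 0, 0], [0, 0, 0, 0, 0, 0], [0, 0, 0, 0, 0, 0], [0, 0, 0, 0, 0, 0], [0, 0, 20, 0, 0, 0], [0, 0, 30, 0, 0, 0], [0, 0, 35, 0, 0, 0], [-10, 20, 35, 0, 0, 0], [-15, 35, 15, 0, 0, 0], [-15, 35, 0, 0, 0, 0], [-15, 35, 0, 0, 0, 0], [-10, 35, 0, 0, 0, 0], [0, 35, 0, 0, 0, 0], [0, 25, 0, 0, 0, 0], [0, 0, 0, 0, 0, 0]], "gripper": 0.6}}

```text
clock: 29.12
position: [0.4391, 0.2065, 0.1975]
ee_rot: [-3.138, 0.0, -0.002]
force: [0.2, -0.7, 0.5]
width: 0.599
gripper_force: 0.0
```

Run:
```python
from h import *
print(observe()['clock'],observe()['position'])
g=lambda x:(255*(x/255.)**.6).astype('uint8'); s=snap('side','es.png'); t=snap('top','et.png')
cv2.imwrite('pics/c6.png',g(np.hstack([cv2.resize(s[180:310,120:270],(400,347),interpolation=2),cv2.resize(t[150:270,220:360],(400,343),interpolation=2)[:343].repeat(1,0) if 0 else cv2.resize(t[150:270,220:360],(400,347),interpolation=2)])))
# wooden spoon handle mask
for n,im in(('side',s),('top',t)):
    hsv=cv2.cvtColor(im,40); u,v=proj(n,(.667,-.244,.15)); u,v=int(u),int(v)
    m=cv2.inRange(hsv,(10,60,100),(30,255,255)); mm=np.zeros_like(m); mm[v-40:v+40,u-22:u+22]=m[v-40:v+40,u-22:u+22]
    ys,xs=np.nonzero(mm); 
    print(n,len(ys),[(r,round(xs[ys==r].mean(),1),(ys==r).sum()) for r in sorted(set(ys))])
```

```text
29.1167 [0.43910015 0.20654824 0.19750059]
side 147 [(np.int64(221), np.float64(239.5), np.int64(4)), (np.int64(222), np.float64(239.0), np.int64(5)), (np.int64(223), np.float64(239.0), np.int64(5)), (np.int64(224), np.float64(239.0), np.int64(5)), (np.int64(225), np.float64(239.5), np.int64(4)), (np.int64(226), np.float64(239.5), np.int64(4)), (np.int64(227), np.float64(239.5), np.int64(4)), (np.int64(228), np.float64(239.5), np.int64(4)), (np.int64(229), np.float64(239.5), np.int64(4)), (np.int64(230), np.float64(239.5), np.int64(4)), (np.int64(231), np.float64(239.5), np.int64(4)), (np.int64(232), np.float64(239.5), np.int64(4)), (np.int64(233), np.float64(239.5), np.int64(4)), (np.int64(234), np.float64(239.5), np.int64(4)), (np.int64(235), np.float64(239.5), np.int64(4)), (np.int64(236), np.float64(240.0), np.int64(3)), (np.int64(237), np.float64(240.0), np.int64(3)), (np.int64(238), np.float64(240.0), np.int64(3)), (np.int64(239), np.float64(240.0), np.int64(3)), (np.int64(240), np.float64(240.0), np.int64(3)), (np.int64(241), np.float64(240.0), np.int64(3)), (np.int64(242), np
[... 516 characters left out ...]
4)), (np.int64(253), np.float64(240.5), np.int64(4)), (np.int64(254), np.float64(241.0), np.int64(3)), (np.int64(255), np.float64(241.0), np.int64(3)), (np.int64(256), np.float64(241.0), np.int64(3)), (np.int64(257), np.float64(240.5), np.int64(4)), (np.int64(258), np.float64(241.0), np.int64(5)), (np.int64(259), np.float64(241.0), np.int64(5))]
top 38 [(np.int64(164), np.float64(317.5), np.int64(2)), (np.int64(165), np.float64(318.0), np.int64(3)), (np.int64(166), np.float64(317.5), np.int64(2)), (np.int64(179), np.float64(312.0), np.int64(3)), (np.int64(206), np.float64(313.0), np.int64(1)), (np.int64(207), np.float64(316.5), np.int64(10)), (np.int64(208), np.float64(319.0), np.int64(17))]
```

View pics/c6.png

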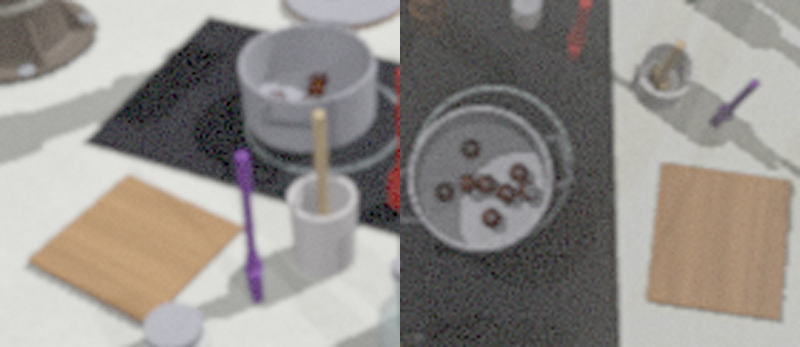

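Run:
```python
from h import *
t=cv2.imread('pics/et.png'); s=cv2.imread('pics/es.png')
for n,im,r in(('top',t,(190,240,225,275)),('side',s,(185,240,205,265))):
    hsv=cv2.cvtColor(cv2.GaussianBlur(im,(3,3),0),40); m=cv2.inRange(hsv,(0,70,0),(20,255,130)); k=np.zeros_like(m); a,b,c,d=r; k[a:b,c:d]=m[a:b,c:d]
    for c in cv2.findContours(k,0,1)[0]:
        if cv2.contourArea(c)>3:
            x,y,w,h=cv2.boundingRect(c); u,v=x+w/2-.5,y+h/2-.5; print(n,(x,y,w,h),cv2.contourArea(c),*[onz(n,u,v,z).round(3)[:2] for z in(.017,.039)])
    if n=='top':
        m=cv2.inRange(hsv,(0,90,20),(12,255,110)); m[:110]=0
        print('all dark brown',[(cv2.boundingRect(c),cv2.contourArea(c)) for c in cv2.findContours(m,0,1)[0] if 8<cv2.contourArea(c)<80])
```

```text
top (254, 215, 5, 4) 3.5 [ 0.504 -0.018] [ 0.501 -0.017]
top (242, 211, 10, 5) 19.0 [0.519 0.021] [0.516 0.021]
all dark brown [((30, 376, 7, 6), 14.0), ((242, 211, 7, 4), 9.0), ((278, 149, 10, 21), 61.5)]
side (237, 223, 6, 17) 47.5 [ 0.57  -0.053] [ 0.582 -0.076]
side (236, 209, 6, 7) 24.0 [0.515 0.053] [0.529 0.027]
```

Run:
```python
from h import *
g=lambda x:(255*(x/255.)**.6).astype('uint8')
A=[np.mean([snap(n) for _ in range(6)],0) for n in('top','side')]
cv2.imwrite('pics/c7.png',g(np.hstack([cv2.resize(A[0][185:245,220:280],(400,400),interpolation=2),cv2.resize(A[1][185:245,205:265],(400,400),interpolation=2)])))
```

```text
(no output)
```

View pics/c7.png

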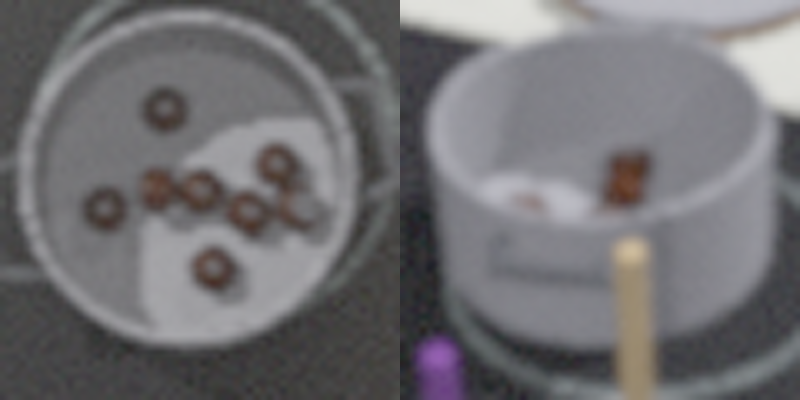

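Run:
```python
from h import *
def tri(a,b):
    A=[];B=[]
    for n,(u,v) in(('top',a),('side',b)):
        o,d=ray(n,u,v); d/=np.linalg.norm(d); M=np.eye(3)-d[:,None]*d; A.append(M);B.append(M@o)
    X=np.linalg.lstsq(np.vstack(A),np.hstack(B),rcond=None); return X[0].round(4),X[1]**.5
t=np.mean([snap('top') for _ in range(6)],0).astype('uint8'); 
s=np.mean([snap('side') for _ in range(6)],0).astype('uint8'); 
h=cv2.cvtColor(t,40); m=cv2.inRange(h,(8,50,60),(30,255,255)); k=np.zeros_like(m);k[155:190,300:330]=m[155:190,300:330]
ys,xs=np.nonzero(k); print([(int(r),round(xs[ys==r].mean(),1)) for r in sorted(set(ys))])
for dv in(0,-2,-3): print(dv,'top end',tri((317.8,164.5+dv),(239.2,222)))
# crock rim by side: white ellipse
print('crock',onz('side',241,254,.1),onz('top',312,175-2.5,.1))
c=t[150:195,290:335]; d=s[215:285,215:265]; g=lambda x:(255*(x/255.)**.6).astype('uint8')
cv2.imwrite('pics/c8.png',g(np.hstack([cv2.resize(c,(400,400),interpolation=2),cv2.resize(d,(400,560),interpolation=2)[:400]])))
```

```text
[(164, np.float64(318.0)), (165, np.float64(317.5)), (166, np.float64(316.5)), (167, np.float64(316.5)), (168, np.float64(315.5)), (169, np.float64(315.0)), (170, np.float64(314.5)), (171, np.float64(314.5)), (172, np.float64(313.5)), (173, np.float64(311.0)), (174, np.float64(310.5)), (175, np.float64(310.5)), (176, np.float64(311.0)), (177, np.float64(311.0)), (178, np.float64(311.3)), (179, np.float64(312.0)), (180, np.float64(311.5))]
0 top end (array([ 0.6665, -0.2404,  0.226 ]), array([0.00218225]))
-2 top end (array([ 0.6706, -0.2417,  0.229 ]), array([0.00207183]))
-3 top end (array([ 0.6726, -0.2424,  0.2305]), array([0.00419369]))
crock [ 0.67091632 -0.24468045  0.1       ] [ 0.66760064 -0.23980846  0.1       ]
```

View pics/c8.png

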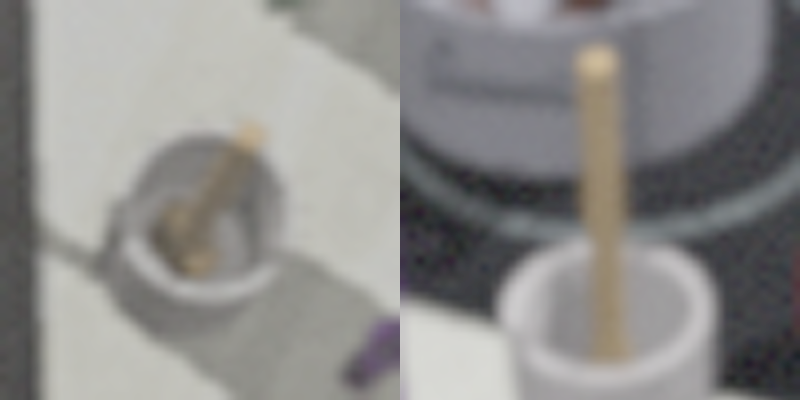

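Call:
{"fn": "step_arm", "kwargs": {"steps": [[0, 0, 35, 0, 0, 0], [0, 0, 35, 0, 0, 0], [14.4, -28, 15, 0, 0, 0], [14.4, -28, 0, 0, 0, 0], [14.4, -28, 0, 0, 0, 0], [14.4, -28, 0, 0, 0, 0], [14.4, -28, 0, 0, 0, 0], [14.4, -28, 0, 0, 0, 0], [14.4, -28, 0, 0, 0, 0], [14.4, -28, 0, 0, 0, 0], [14.4, -28, 0, 0, 0, 0], [14.4, -28, 0, 0, 0, 0], [14.4, -28, 0, 0, 0, 0], [14.4, -28, 0, 0, 0, 0], [14.4, -28, 0, 0, 0, 0], [14.4, -28, 0, 0, 0, 0], [14.4, -28, 0, 0, 0, 0], [14.4, -28, 0, 0, 0, 0], [0, 0, 0, 0, 0, 0], [0, 0, 0, 0, 0, 0]]}}

```text
clock: 32.08
position: [0.6702, -0.25, 0.2805]
ee_rot: [3.141, -0.017, -0.002]
force: [0.1, 0.6, 0.5]
width: 0.6
gripper_force: 0.0
```

Run:
```python
from h import *
o=observe(); p=o['position']; print(p,o['ee_rot'])
for n in('top','side'): print(n,proj(n,p))
print('red',onz('side',270,258,0),onz('side',271,207,.22), 'handle@.19', onz('side',239.4,226+2,.19))
s=cv2.imread('pics/es.png'); h=cv2.cvtColor(s,40); m=cv2.inRange(h,(10,60,100),(30,255,255)); 
for z in(.226,.19,.15):
  # centre-line pixel at z: find row where the ray at x..y plane near (.669,-.242)
  u,v=proj('side',(.669,-.242,z)); v=int(round(v)); xs=np.nonzero(m[v,225:255])[0]+225; print(z,u,v,xs.mean())
print('top proj of (.669,-.242,.226)',proj('top',(.669,-.242,.226)))
```

```text
[ 0.67019069 -0.24997021  0.28051189] [ 3.14104195e+00 -1.67492974e-02 -2.32195814e-03]
top (np.float64(322.9638087430367), np.float64(158.85761741337035))
side (np.float64(237.6450608751243), np.float64(209.8184816798469))
red [ 0.72366815 -0.12723733  0.        ] [ 0.72565081 -0.12319593  0.22      ] handle@.19 [ 0.66033783 -0.22590639  0.19      ]
0.226 239.20167094531942 223 239.0
0.19 239.68153590326023 232 239.5
0.15 240.1977321452598 242 240.0
top proj of (.669,-.242,.226) (np.float64(317.9845415549387), np.float64(163.48563853586677))
```

Call:
{"fn": "step_arm", "kwargs": {"steps": [[-1, 8, 0, 0, 0, 0], [0, 0, -15, 0, 0, 0], [0, 0, -20, 0, 0, 0], [0, 0, -25, 0, 0, 0], [0, 0, -25, 0, 0, 0], [0, 0, -15, 0, 0, 0], [0, 0, -8, 0, 0, 0], [0, 0, 0, 0, 0, 0]]}}

```text
clock: 32.75
position: [0.6684, -0.2372, 0.1722]
ee_rot: [-3.14, 0.008, 0.004]
force: [-0.2, -0.6, 0.2]
width: 0.603
gripper_force: 0.0
```

Call:
{"fn": "step_arm", "kwargs": {"steps": [[0, 0, 0, 0, 0, 0], [0, 0, 0, 0, 0, 0], [0, 0, 0, 0, 0, 0], [0, 0, 0, 0, 0, 0], [0, 0, 0, 0, 0, 0], [0, 0, 0, 0, 0, 0], [0, 0, 0, 0, 0, 0], [0, 0, 0, 0, 0, 0], [0, 0, 0, 0, 0, 0]], "gripper": 0, "force": 50}}

```text
clock: 33.5
position: [0.6695, -0.2397, 0.1739]
ee_rot: [3.141, -0.012, 0.0]
force: [-0.5, 0.1, 1.8]
width: 0.144
gripper_force: 50.0
```

Call:
{"fn": "step_arm", "kwargs": {"steps": [[0, 0, 5, 0, 0, 0], [0, 0, 10, 0, 0, 0], [0, 0, 20, 0, 0, 0], [0, 0, 20, 0, 0, 0], [0, 0, 20, 0, 0, 0], [0, 0, 20, 0, 0, 0], [0, 0, 20, 0, 0, 0], [0, 0, 5, 0, 0, 0], [0, 0, 0, 0, 0, 0], [0, 0, 0, 0, 0, 0]]}}

```text
clock: 34.33
position: [0.6692, -0.2396, 0.2933]
ee_rot: [-3.142, 0.012, 0.001]
force: [-0.3, 0.1, -0.9]
width: 0.146
gripper_force: 50.0
```

Run:
```python
from h import *
o=observe(); p=o['position']; print(p,o['ee_rot'],o['width'],o['force'])
s=np.mean([snap('side') for _ in range(4)],0).astype('uint8'); t=snap('top')
print([tuple(np.round(proj('side',p+np.array((0,0,d))),1)) for d in(0,-.05,-.1,-.166)], 'top end', proj('top',p-np.array((0,0,.166))))
h=cv2.cvtColor(s,40); m=cv2.inRange(h,(8,45,90),(30,255,255)); k=np.zeros_like(m); k[195:275,215:262]=m[195:275,215:262]
ys,xs=np.nonzero(k); print([(int(r),round(xs[ys==r].mean(),1),int((ys==r).sum())) for r in sorted(set(ys))])
```

```text
[ 0.6691843  -0.23956787  0.29329659] [-3.14153817e+00  1.17156203e-02  5.02003497e-04] 0.14613415340670122 [-0.31716605  0.10456768 -0.93029529]
[(np.float64(238.7), np.float64(204.3)), (np.float64(239.4), np.float64(217.7)), (np.float64(240.0), np.float64(230.4)), (np.float64(240.9), np.float64(246.5))] top end (np.float64(313.01011710068923), np.float64(170.36393755484275))
[(206, np.float64(237.0), 1), (207, np.float64(237.5), 4), (208, np.float64(238.0), 5), (209, np.float64(238.0), 5), (210, np.float64(238.0), 5), (211, np.float64(238.5), 4), (212, np.float64(239.0), 5), (213, np.float64(239.0), 5), (214, np.float64(239.0), 5), (215, np.float64(239.0), 5), (216, np.float64(238.0), 5), (217, np.float64(238.5), 4), (218, np.float64(239.0), 5), (219, np.float64(239.0), 5), (220, np.float64(239.0), 5), (221, np.float64(239.0), 5), (222, np.float64(239.0), 5), (223, np.float64(239.0), 5), (224, np.float64(239.0), 5), (225, np.float64(239.0), 5), (226, np.float64(239.0), 5), (227, np.float64(239.5), 6), (228, np.float64(239.5), 6), (229, np.float64(239.5), 6), (230, np.float64(240.0), 7), (231, np.float64(240.0), 7), (232, np.float64(240.5), 8), (233, np.float64(240.5), 10), (234, np.float64(240.5), 12), (235, np.float64(240.0), 13), (236, np.float64(240.0), 13), (237, np.float64(239.5), 12), (238, np.float64(240.0), 11), (239, np.float64(240.0), 11), (240, np.float64(240.0), 11), (241, np.float64(240.0), 11), (242, np.float64(240.0), 11), (243, np.float64(240.5), 12), (244, np.float64(240.5), 12), (245, np.float64(240.0), 11), (246, np.float64(240.0), 11), (247, np.float64(240.0), 9), (248, np.float64(237.0), 1)]
```

Call:
{"fn": "step_arm", "kwargs": {"steps": [[-12, 5, 0, 0, 0, 0], [-20, 10, 0, 0, 0, 0], [-22, 15, 0, 0, 0, 0], [-22, 18, 0, 0, 0, 0], [-20, 22, 0, 0, 0, 0], [-15, 25, 0, 0, 0, 0], [-13, 25, 0, 0, 0, 0], [-13, 25, 0, 0, 0, 0], [-13, 25, 0, 0, 0, 0], [-13, 25, 0, 0, 0, 0], [-10, 25, 0, 0, 0, 0], [-8, 25, 0, 0, 0, 0], [-5, 20, 0, 0, 0, 0], [-3, 13, 0, 0, 0, 0], [0, 0, 0, 0, 0, 0], [0, 0, 0, 0, 0, 0]]}}

```text
clock: 35.92
position: [0.4802, 0.0386, 0.2936]
ee_rot: [3.141, -0.009, -0.0]
force: [0.1, -0.7, -0.7]
width: 0.145
gripper_force: 50.0
```

Call:
{"fn": "step_arm", "kwargs": {"steps": [[0, 0, -15, 0, 0, 0], [0, 0, -25, 0, 0, 0], [0, 0, -25, 0, 0, 0], [0, 0, -20, 0, 0, 0], [0, 0, -12, 0, 0, 0], [0, 0, -8, 0, 0, 0], [0, 0, -5, 0, 0, 0], [0, 0, -3, 0, 0, 0], [0, 0, 0, 0, 0, 0]]}}

```text
clock: 36.67
position: [0.4806, 0.0379, 0.1807]
ee_rot: [3.141, -0.013, 0.0]
force: [-1.1, -0.1, -0.1]
width: 0.147
gripper_force: 50.0
```

Run:
```python
import numpy as np
o=observe() if 0 else None
a=np.arctan2(28,-40); n=24; w=-2*np.pi/n
P=[(42*np.cos(a+w*i),42*np.sin(a+w*i)) for i in range(0,n+1)]; D=np.diff(P,axis=0).round(1); print(P[0],[[float(x),float(y),0,0,0,0] for x,y in D])
```

```text
(np.float64(-34.4077406617997), np.float64(24.08541846325979)) [[7.4, 8.1, 0, 0, 0, 0], [9.2, 5.9, 0, 0, 0, 0], [10.5, 3.3, 0, 0, 0, 0], [11.0, 0.5, 0, 0, 0, 0], [10.7, -2.4, 0, 0, 0, 0], [9.7, -5.1, 0, 0, 0, 0], [8.1, -7.4, 0, 0, 0, 0], [5.9, -9.2, 0, 0, 0, 0], [3.3, -10.5, 0, 0, 0, 0], [0.5, -11.0, 0, 0, 0, 0], [-2.4, -10.7, 0, 0, 0, 0], [-5.1, -9.7, 0, 0, 0, 0], [-7.4, -8.1, 0, 0, 0, 0], [-9.2, -5.9, 0, 0, 0, 0], [-10.5, -3.3, 0, 0, 0, 0], [-11.0, -0.5, 0, 0, 0, 0], [-10.7, 2.4, 0, 0, 0, 0], [-9.7, 5.1, 0, 0, 0, 0], [-8.1, 7.4, 0, 0, 0, 0], [-5.9, 9.2, 0, 0, 0, 0], [-3.3, 10.5, 0, 0, 0, 0], [-0.5, 11.0, 0, 0, 0, 0], [2.4, 10.7, 0, 0, 0, 0], [5.1, 9.7, 0, 0, 0, 0]]
```

Call:
{"fn": "step_arm", "kwargs": {"steps": [[5.5, -4, 0, 0, 0, 0], [7.4, 8.1, 0, 0, 0, 0], [9.2, 5.9, 0, 0, 0, 0], [10.5, 3.3, 0, 0, 0, 0], [11, 0.5, 0, 0, 0, 0], [10.7, -2.4, 0, 0, 0, 0], [9.7, -5.1, 0, 0, 0, 0], [8.1, -7.4, 0, 0, 0, 0], [5.9, -9.2, 0, 0, 0, 0], [3.3, -10.5, 0, 0, 0, 0], [0.5, -11, 0, 0, 0, 0], [-2.4, -10.7, 0, 0, 0, 0], [-5.1, -9.7, 0, 0, 0, 0]]}}

```text
clock: 37.75
position: [0.5543, -0.0156, 0.1806]
ee_rot: [3.141, -0.014, -0.0]
force: [-0.4, 0.2, -0.5]
width: 0.142
gripper_force: 50.0
```

Call:
{"fn": "step_arm", "kwargs": {"steps": [[-7.4, -8.1, 0, 0, 0, 0], [-9.2, -5.9, 0, 0, 0, 0], [-10.5, -3.3, 0, 0, 0, 0], [-11, -0.5, 0, 0, 0, 0], [-10.7, 2.4, 0, 0, 0, 0], [-9.7, 5.1, 0, 0, 0, 0], [-8.1, 7.4, 0, 0, 0, 0], [-5.9, 9.2, 0, 0, 0, 0], [-3.3, 10.5, 0, 0, 0, 0], [-0.5, 11, 0, 0, 0, 0], [2.4, 10.7, 0, 0, 0, 0], [5.1, 9.7, 0, 0, 0, 0]]}}

```text
clock: 38.75
position: [0.4856, 0.0358, 0.1806]
ee_rot: [3.141, -0.01, -0.001]
force: [0.4, 0.2, -0.2]
width: 0.142
gripper_force: 50.0
```

Call:
{"fn": "step_arm", "kwargs": {"steps": [[7.4, 8.1, 0, 0, 0, 0], [9.2, 5.9, 0, 0, 0, 0], [10.5, 3.3, 0, 0, 0, 0], [11, 0.5, 0, 0, 0, 0], [10.7, -2.4, 0, 0, 0, 0], [9.7, -5.1, 0, 0, 0, 0], [8.1, -7.4, 0, 0, 0, 0], [5.9, -9.2, 0, 0, 0, 0], [3.3, -10.5, 0, 0, 0, 0], [0.5, -11, 0, 0, 0, 0], [-2.4, -10.7, 0, 0, 0, 0], [-5.1, -9.7, 0, 0, 0, 0]]}}

```text
clock: 39.75
position: [0.554, -0.0155, 0.1806]
ee_rot: [3.141, -0.013, -0.001]
force: [-0.5, 0.6, -1.4]
width: 0.142
gripper_force: 50.0
```

Call:
{"fn": "step_arm", "kwargs": {"steps": [[-7.4, -8.1, 0, 0, 0, 0], [-9.2, -5.9, 0, 0, 0, 0], [-10.5, -3.3, 0, 0, 0, 0], [-11, -0.5, 0, 0, 0, 0], [-10.7, 2.4, 0, 0, 0, 0], [-9.7, 5.1, 0, 0, 0, 0], [-8.1, 7.4, 0, 0, 0, 0], [-5.9, 9.2, 0, 0, 0, 0], [-3.3, 10.5, 0, 0, 0, 0], [-0.5, 11, 0, 0, 0, 0], [2.4, 10.7, 0, 0, 0, 0], [5.1, 9.7, 0, 0, 0, 0]]}}

```text
clock: 40.75
position: [0.4854, 0.0357, 0.1805]
ee_rot: [3.141, -0.01, -0.002]
force: [0.1, -0.7, -1.4]
width: 0.143
gripper_force: 50.0
```

Call:
{"fn": "step_arm", "kwargs": {"steps": [[7.4, 8.1, 0, 0, 0, 0], [9.2, 5.9, 0, 0, 0, 0], [10.5, 3.3, 0, 0, 0, 0], [11, 0.5, 0, 0, 0, 0], [10.7, -2.4, 0, 0, 0, 0], [9.7, -5.1, 0, 0, 0, 0], [8.1, -7.4, 0, 0, 0, 0], [5.9, -9.2, 0, 0, 0, 0], [3.3, -10.5, 0, 0, 0, 0], [0.5, -11, 0, 0, 0, 0], [-2.4, -10.7, 0, 0, 0, 0], [-5.1, -9.7, 0, 0, 0, 0]]}}

```text
clock: 41.75
position: [0.5543, -0.0157, 0.1807]
ee_rot: [3.141, -0.014, -0.0]
force: [-0.1, -0.2, -0.4]
width: 0.14
gripper_force: 50.0
```

Run:
```python
from h import *
o=observe(); p=o['position']; print(p,o['width'],o['force'])
g=lambda x:(255*(x/255.)**.6).astype('uint8'); s=snap('side')
cv2.imwrite('pics/c9.png',g(cv2.resize(s[165:275,185:325],(763,600),interpolation=2)))
print('expected spoon end/top side px',[proj('side',p+np.array((0,0,d))) for d in(0,-.08)])
```

```text
[ 0.55429232 -0.01565539  0.18071208] 0.13968149617639064 [-0.10671918 -0.17709829 -0.36617803]
expected spoon end/top side px [(np.float64(238.12281669544694), np.float64(188.76830491193527)), (np.float64(239.04413383307502), np.float64(206.6448954990799))]
```

View pics/c9.png

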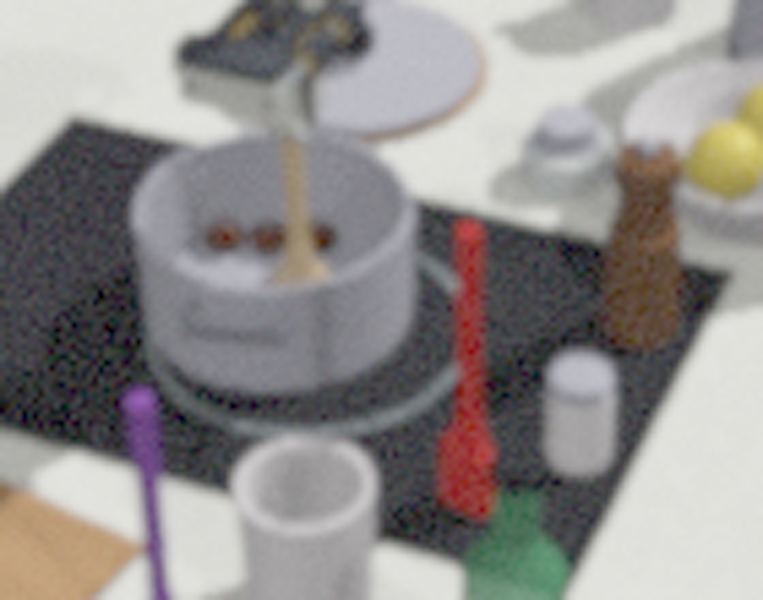

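Call:
{"fn": "step_arm", "kwargs": {"steps": [[-7.4, -8.1, 0, 0, 0, 0], [-9.2, -5.9, 0, 0, 0, 0], [-10.5, -3.3, 0, 0, 0, 0], [-11, -0.5, 0, 0, 0, 0], [-10.7, 2.4, 0, 0, 0, 0], [-9.7, 5.1, 0, 0, 0, 0], [-8.1, 7.4, 0, 0, 0, 0], [-5.9, 9.2, 0, 0, 0, 0], [-3.3, 10.5, 0, 0, 0, 0], [-0.5, 11, 0, 0, 0, 0], [2.4, 10.7, 0, 0, 0, 0], [5.1, 9.7, 0, 0, 0, 0]]}}

```text
clock: 42.8
position: [0.4856, 0.0359, 0.1806]
ee_rot: [3.141, -0.01, -0.001]
force: [-0.0, -0.5, -0.1]
width: 0.141
gripper_force: 50.0
```

Call:
{"fn": "step_arm", "kwargs": {"steps": [[7.4, 8.1, 0, 0, 0, 0], [9.2, 5.9, 0, 0, 0, 0], [10.5, 3.3, 0, 0, 0, 0], [11, 0.5, 0, 0, 0, 0], [10.7, -2.4, 0, 0, 0, 0], [9.7, -5.1, 0, 0, 0, 0], [8.1, -7.4, 0, 0, 0, 0], [5.9, -9.2, 0, 0, 0, 0], [3.3, -10.5, 0, 0, 0, 0], [0, 0, 0, 0, 0, 0], [0, 0, 20, 0, 0, 0], [0, 0, 30, 0, 0, 0], [0, 0, 30, 0, 0, 0], [0, 0, 25, 0, 0, 0], [0, 0, 10, 0, 0, 0], [0, 0, 0, 0, 0, 0]]}}

```text
clock: 44.13
position: [0.5626, 0.0175, 0.2984]
ee_rot: [-3.141, 0.012, -0.007]
force: [0.8, 0.7, -0.8]
width: 0.146
gripper_force: 50.0
```

Run:
```python
from h import *
o=observe(); p=o['position']; print(o['clock'],p,o['width'],o['force'])
s=np.mean([snap('side') for _ in range(4)],0).astype('uint8')
h=cv2.cvtColor(s,40); m=cv2.inRange(h,(8,45,90),(30,255,255))
for d in(-.01,-.04,-.08,-.12,-.14,-.155,-.16,-.165,-.17,-.175):
    u,v=proj('side',p+np.array((0,0,d))); r=int(round(v)); xs=np.nonzero(m[r,int(u)-12:int(u)+12])[0]+int(u)-12; print(d,round(u,1),r,round(xs.mean(),1) if len(xs) else None,len(xs))
```

```text
44.1333 [0.56262533 0.01752874 0.29836556] 0.1463304872728626 [ 0.84932401  0.6581305  -0.79875117]
-0.01 243.0 159 242.5 2
-0.04 243.3 166 242.5 2
-0.08 243.7 176 243.5 4
-0.12 244.1 185 244.5 8
-0.14 244.3 190 245.7 11
-0.155 244.5 193 244.5 10
-0.16 244.5 194 244.5 10
-0.165 244.5 195 244.5 10
-0.17 244.6 196 244.0 9
-0.175 244.6 197 None 0
```

Call:
{"fn": "step_arm", "kwargs": {"steps": [[0, -12, 0, 0, 0, 0], [0, -20, 0, 0, 0, 0], [2, -25, 0, 0, 0, 0], [4, -27, 0, 0, 0, 0], [5, -27, 0, 0, 0, 0], [7, -27, 0, 0, 0, 0], [9, -25, 0, 0, 0, 0], [12, -25, 0, 0, 0, 0], [14, -22, 0, 0, 0, 0], [15, -18, 0, 0, 0, 0], [15, -14, 0, 0, 0, 0], [13, -10, 0, 0, 0, 0], [10, -5, 0, 0, 0, 0], [0, 0, 0, 0, 0, 0], [0, 0, 0, 0, 0, 0]]}}

```text
clock: 45.58
position: [0.667, -0.2402, 0.294]
ee_rot: [-3.141, 0.013, 0.004]
force: [-0.6, -0.4, -0.8]
width: 0.146
gripper_force: 50.0
```

Call:
{"fn": "step_arm", "kwargs": {"steps": [[2, -1, -10, 0, 0, 0], [0, 0, -15, 0, 0, 0], [0, 0, -20, 0, 0, 0], [0, 0, -25, 0, 0, 0], [0, 0, -20, 0, 0, 0], [0, 0, -15, 0, 0, 0], [0, 0, -8, 0, 0, 0], [0, 0, -4, 0, 0, 0], [0, 0, 0, 0, 0, 0]]}}

```text
clock: 46.33
position: [0.6691, -0.2402, 0.178]
ee_rot: [-3.141, 0.011, 0.002]
force: [-0.3, 0.8, -0.0]
width: 0.146
gripper_force: 50.0
```

Lower to contact, release gently, rise.

Call:
{"fn": "step_arm", "kwargs": {"steps": [[0, 0, -2, 0, 0, 0], [0, 0, -1.5, 0, 0, 0], [0, 0, 0, 0, 0, 0]]}}

```text
clock: 46.58
position: [0.67, -0.2405, 0.1759]
ee_rot: [3.141, -0.012, 0.002]
force: [0.3, 0.1, 0.2]
width: 0.143
gripper_force: 50.0
```

Call:
{"fn": "step_arm", "kwargs": {"steps": [[0, 0, 0, 0, 0, 0], [0, 0, 0, 0, 0, 0], [0, 0, 0, 0, 0, 0], [0, 0, 0, 0, 0, 0], [0, 0, 0, 0, 0, 0], [0, 0, 10, 0, 0, 0], [0, 0, 25, 0, 0, 0], [0, 0, 35, 0, 0, 0], [0, 0, 40, 0, 0, 0], [0, 0, 10, 0, 0, 0], [-14, 35, 0, 0, 0, 0], [-14, 35, 0, 0, 0, 0], [-14, 35, 0, 0, 0, 0], [-14, 35, 0, 0, 0, 0], [-14, 35, 0, 0, 0, 0], [-14, 35, 0, 0, 0, 0], [-14, 35, 0, 0, 0, 0], [-14, 35, 0, 0, 0, 0], [0, 0, 0, 0, 0, 0]], "gripper": 0.6}}

```text
clock: 48.17
position: [0.5551, 0.0486, 0.2967]
ee_rot: [-3.137, -0.005, -0.001]
force: [0.8, 0.4, 0.3]
width: 0.598
gripper_force: 0.0
```

Run:
```python
from h import *
o=observe(); p=o['position']; print(o['clock'],p)
s=np.mean([snap('side') for _ in range(4)],0).astype('uint8'); cv2.imwrite('pics/f.png',s)
h=cv2.cvtColor(s,40); m=cv2.inRange(h,(8,45,90),(30,255,255)); k=np.zeros_like(m); k[205:262,215:262]=m[205:262,215:262]
ys,xs=np.nonzero(k); print([(int(r),round(xs[ys==r].mean(),1)) for r in sorted(set(ys))[::4]])
# lid knob on mat: dark blob near the mat
u,v=proj('side',(.446,.315,.04)); u,v=int(u),int(v); d=(s[v-20:v+20,u-25:u+25].max(2)<80).astype('uint8')
n,l,st,ce=cv2.connectedComponentsWithStats(d)
for i in range(1,n):
    if st[i,4]>8: print('knob',ce[i]+[u-25,v-20],st[i], onz('side',*(ce[i]+[u-25,v-20]),.04), 'start ref px 234,197 @z.118')
```

```text
48.1667 [0.55508595 0.04864195 0.29672854]
[(221, np.float64(240.0)), (225, np.float64(240.0)), (229, np.float64(240.0)), (233, np.float64(240.5)), (237, np.float64(240.5)), (241, np.float64(240.5)), (245, np.float64(241.5)), (249, np.float64(241.5)), (253, np.float64(241.5)), (257, np.float64(242.0))]
knob [249.075 171.975] [22 18  7  7 40] [0.44467236 0.3110807  0.04      ] start ref px 234,197 @z.118
```

Call:
{"fn": "step_arm", "kwargs": {"steps": [[-10, 24, 0, 0, 0, 0], [-12, 28, 0, 0, 0, 0], [-12, 28, 0, 0, 0, 0], [-12, 28, 0, 0, 0, 0], [-12, 28, 0, 0, 0, 0], [-12, 28, 0, 0, 0, 0], [-12, 28, 0, 0, 0, 0], [-12, 28, 0, 0, 0, 0], [-12, 28, -20, 0, 0, 0], [-4, 15, -30, 0, 0, 0], [0, 0, -35, 0, 0, 0], [0, 0, -35, 0, 0, 0], [0, 0, -35, 0, 0, 0], [0, 0, -30, 0, 0, 0], [0, 0, 0, 0, 0, 0], [0, 0, 0, 0, 0, 0]], "gripper": 1}}

```text
clock: 49.7
position: [0.4481, 0.301, 0.1095]
ee_rot: [3.139, -0.015, -0.004]
force: [1.0, -0.1, 0.5]
width: 0.999
gripper_force: 0.0
```

Call:
{"fn": "step_arm", "kwargs": {"steps": [[-2, 11, -20, 0, 0, 0], [0, 0, -25, 0, 0, 0], [0, 0, -20, 0, 0, 0], [0, 0, -12, 0, 0, 0], [0, 0, -5, 0, 0, 0], [0, 0, 0, 0, 0, 0], [0, 0, 0, 0, 0, 0]]}}

```text
clock: 50.28
position: [0.4471, 0.3142, 0.0299]
ee_rot: [-3.14, 0.013, -0.003]
force: [-0.1, -0.1, 0.9]
width: 0.996
gripper_force: 0.0
```

Call:
{"fn": "step_arm", "kwargs": {"steps": [[0, 0, 0, 0, 0, 0], [0, 0, 0, 0, 0, 0], [0, 0, 0, 0, 0, 0], [0, 0, 0, 0, 0, 0], [0, 0, 0, 0, 0, 0], [0, 0, 0, 0, 0, 0], [0, 0, 0, 0, 0, 0], [0, 0, 0, 0, 0, 0], [0, 0, 0, 0, 0, 0], [0, 0, 0, 0, 0, 0], [0, 0, 0, 0, 0, 0]], "gripper": 0, "force": 30}}

```text
clock: 51.2
position: [0.4456, 0.3139, 0.0282]
ee_rot: [-3.141, 0.011, 0.0]
force: [-0.2, 1.6, -1.1]
width: 0.408
gripper_force: 30.0
```

Call:
{"fn": "step_arm", "kwargs": {"steps": [[0, 0, 8, 0, 0, 0], [0, 0, 20, 0, 0, 0], [0, 0, 25, 0, 0, 0], [0, 0, 25, 0, 0, 0], [0, 0, 25, 0, 0, 0], [0, 0, 25, 0, 0, 0], [3, -15, 10, 0, 0, 0], [6, -25, 0, 0, 0, 0], [7, -30, 0, 0, 0, 0], [7, -30, 0, 0, 0, 0], [7, -30, 0, 0, 0, 0], [7, -30, 0, 0, 0, 0], [7, -30, 0, 0, 0, 0], [7, -30, 0, 0, 0, 0], [7, -30, 0, 0, 0, 0], [7, -25, 0, 0, 0, 0], [6, -18, 0, 0, 0, 0], [4, -10, 0, 0, 0, 0], [0, 0, 0, 0, 0, 0], [0, 0, 0, 0, 0, 0]]}}

```text
clock: 52.87
position: [0.5203, 0.0111, 0.1662]
ee_rot: [-3.141, 0.013, 0.001]
force: [-0.2, -0.0, -2.4]
width: 0.407
gripper_force: 30.0
```

Call:
{"fn": "step_arm", "kwargs": {"steps": [[0, 0, -10, 0, 0, 0], [0, 0, -15, 0, 0, 0], [0, 0, -12, 0, 0, 0], [0, 0, -8, 0, 0, 0], [0, 0, -5, 0, 0, 0], [0, 0, -4, 0, 0, 0], [0, 0, -3, 0, 0, 0], [0, 0, 0, 0, 0, 0], [0, 0, 0, 0, 0, 0]]}}

```text
clock: 53.62
position: [0.5209, 0.0107, 0.1095]
ee_rot: [-3.142, 0.012, -0.001]
force: [0.5, 0.7, -2.8]
width: 0.405
gripper_force: 30.0
```

Call:
{"fn": "step_arm", "kwargs": {"steps": [[0, 0, -1, 0, 0, 0], [0, 0, -1, 0, 0, 0], [0, 0, -1, 0, 0, 0], [0, 0, -1, 0, 0, 0], [0, 0, 0, 0, 0, 0]]}}

```text
clock: 54.03
position: [0.5209, 0.0105, 0.1062]
ee_rot: [3.141, -0.012, 0.001]
force: [-3.6, -0.7, 8.7]
width: 0.407
gripper_force: 30.0
```

Call:
{"fn": "step_arm", "kwargs": {"steps": [[0, 0, 0, 0, 0, 0], [0, 0, 0, 0, 0, 0], [0, 0, 0, 0, 0, 0], [0, 0, 0, 0, 0, 0], [0, 0, 0, 0, 0, 0], [0, 0, 0, 0, 0, 0], [0, 0, 10, 0, 0, 0], [0, 0, 25, 0, 0, 0], [0, 0, 35, 0, 0, 0], [0, 0, 20, 0, 0, 0], [-15, 20, 0, 0, 0, 0], [-15, 35, 0, 0, 0, 0], [-15, 35, 0, 0, 0, 0], [0, 35, 0, 0, 0, 0], [0, 35, 0, 0, 0, 0], [0, 0, 0, 0, 0, 0]], "gripper": 0.8}}

```text
clock: 55.37
position: [0.4747, 0.1786, 0.1966]
ee_rot: [-3.137, -0.002, -0.002]
force: [-1.2, 1.0, 0.1]
width: 0.8
gripper_force: 0.0
```

Run:
```python
from h import *
o=observe(); p=o['position']; print(o['clock'],p)
A=[np.mean([snap(n) for _ in range(4)],0) for n in('top','side')]
u,v=proj('top',(.655,.237,.05)); print(u,v)
g=lambda x:(255*(x/255.)**.6).astype('uint8'); c=cv2.resize(A[1][165:225,205:325],(533,267),interpolation=2); u,v=int(u),int(v); print('org',u-15,v-15)
d=cv2.resize(A[0][v-15:v+15,u-15:u+15],(267,267),interpolation=2)
cv2.imwrite('pics/c10.png',g(np.hstack([c,d])))
print(onz('side',289.6,189.2,.052))
```

```text
55.3667 [0.47468092 0.1786066  0.19663984]
193.59757300585736 179.09863297435888
org 178 164
[0.6646657  0.23243429 0.052     ]
```

View pics/c10.png

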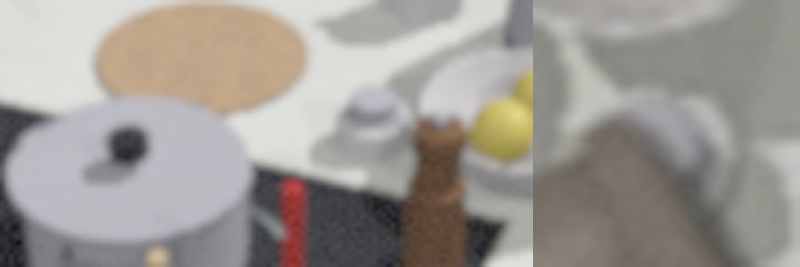

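Call:
{"fn": "step_arm", "kwargs": {"steps": [[15, 5, 0, 0, 0, 0], [22, 7.5, 0, 0, 0, 0], [22, 7.5, 0, 0, 0, 0], [22, 7.5, 0, 0, 0, 0], [22, 7.5, 0, 0, 0, 0], [22, 7.5, 0, 0, 0, 0], [22, 7, 0, 0, 0, 0], [20, 6, -20, 0, 0, 0], [15, 5, -30, 0, 0, 0], [0, 0, -30, 0, 0, 0], [0, 0, -30, 0, 0, 0], [0, 0, -20, 0, 0, 0], [0, 0, 0, 0, 0, 0], [0, 0, 0, 0, 0, 0]], "gripper": 0}}

```text
clock: 56.93
position: [0.6572, 0.23, 0.0644]
ee_rot: [3.14, -0.013, -0.004]
force: [0.5, 0.3, 0.2]
width: 0.008
gripper_force: 0.0
```

Call:
{"fn": "step_arm", "kwargs": {"steps": [[0, 8, 0, 0, 0, 0], [0, 0, -5, 0, 0, 0], [0, 0, -5, 0, 0, 0], [0, 0, -4, 0, 0, 0], [0, 0, -4, 0, 0, 0], [0, 0, -4, 0, 0, 0], [0, 0, 0, 0, 0, 0]]}}

```text
clock: 57.52
position: [0.6579, 0.2392, 0.0428]
ee_rot: [-3.141, 0.012, -0.001]
force: [0.0, 0.8, 3.7]
width: 0.002
gripper_force: 1.7
```

Call:
{"fn": "step_arm", "kwargs": {"steps": [[0, 0, -2, 0, 0, 0], [0, 0, -2, 0, 0, 0], [0, 0, 0, 0, 0, 0], [0, 0, 0, 0, 0, 0]]}}

```text
clock: 57.85
position: [0.6579, 0.2393, 0.0403]
ee_rot: [-3.141, 0.012, -0.001]
force: [-2.2, 0.1, 10.4]
width: 0.003
gripper_force: 4.9
```

Call:
{"fn": "step_arm", "kwargs": {"steps": [[0, 0, -0.5, 0, 0, 0], [0, 0, 0, 0, 0, 0], [0, 0, 0, 0, 0, 0], [0, 0, 0, 0, 0, 0], [0, 0, 0, 0, 0, 0]]}}

```text
clock: 58.27
position: [0.658, 0.2392, 0.0402]
ee_rot: [-3.141, 0.012, -0.002]
force: [-3.8, -0.8, 12.9]
width: 0.003
gripper_force: 6.4
```

Call:
{"fn": "step_arm", "kwargs": {"steps": [[0, 0, 5, 0, 0, 0], [0, 0, 10, 0, 0, 0], [0, 0, 20, 0, 0, 0], [0, 0, 35, 0, 0, 0], [0, 0, 35, 0, 0, 0], [0, 0, 35, 0, 0, 0], [-25, 15, 0, 0, 0, 0], [-30, 15, 0, 0, 0, 0], [-30, 15, 0, 0, 0, 0], [-30, 15, 0, 0, 0, 0], [0, 0, 0, 0, 0, 0], [0, 0, 0, 0, 0, 0]]}}

```text
clock: 59.27
position: [0.5406, 0.3003, 0.1793]
ee_rot: [3.142, -0.006, -0.001]
force: [2.1, -0.4, 0.1]
width: 0.006
gripper_force: 0.0
```

Run:
```python
from h import *
o=observe(); print(o['clock'],o['position'],o['force'])
s=snap('side','fin.png'); f=cv2.imread('pics/f.png')
h=cv2.cvtColor(s,40); m=cv2.inRange(h,(8,45,90),(30,255,255)); k=np.zeros_like(m); k[215:262,215:262]=m[215:262,215:262]
ys,xs=np.nonzero(k); print('spoon',[(int(r),round(xs[ys==r].mean(),1)) for r in sorted(set(ys))[::8]])
d=(s[185:206,222:246].max(2)<80).astype('uint8'); n,l,st,ce=cv2.connectedComponentsWithStats(d); print([(ce[i]+[222,185],st[i,4]) for i in range(1,n) if st[i,4]>8],'start 233.9,196.9')
```

```text
59.2667 [0.5406476  0.30032397 0.17934096] [ 2.08716328 -0.38496985  0.0754239 ]
spoon [(221, np.float64(240.0)), (229, np.float64(240.0)), (237, np.float64(240.5)), (245, np.float64(241.5)), (253, np.float64(241.5))]
[(array([233.27868852, 197.73770492]), np.int32(61))] start 233.9,196.9
```

Lid knob and spoon are where they should be; handing in.

```bash
python3 -c "
from cell import job
print(job.sign_off())"
```

```text
the job is handed in; nothing more can be done
None
```

I did every step and handed the job in after about 59 s of the 210 s. The chestnuts are in the pot and stirred a little over three circles, the spoon is upright in its crock, the lid is seated and level, and the timer was pressed to its stop and released. The hand-in call returned no verdict, and I did not check the plunger's return or the mill, shaker, mug and jar in a final picture.

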